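Load two box end boards into a spring-fed magazine

ROBOT

A 6-joint arm with a two-finger parallel gripper is mounted at the origin on the work surface. World frame = base frame: x ahead of the robot, y to its left, z up, the work surface at z = 0. Lengths are in mm, angles in rad, forces in N, time in s.
With the tool pointing down it reaches from about 350 to 975 mm from the base axis. Payload 7.1 kg.
Tool frame: the origin (TCP) lies at the very end of the fingers, on their centre line; the grasp point (between the pads) lies 19 mm behind it (ctrl.grip_depth is the distance from the TCP to the grasp point, in mm); x points along the fingers, z is the direction in which the jaws open and shut, and the axes are right-handed (so a half turn about x gives the same grasp; the last joint's range is limited). The gripper opens to 88 mm and grips with 3 to 60 N. Pads are 20 mm wide; open, the fingers measure 115 mm over their backs; the gripper's body (75 mm by 178 mm) begins 61 mm behind the grasp point.
Start: joints at [-1.215, 0.423, 1.63, -0, 1.089, -0.019], TCP at [228.82, -581.589, 222.675] pointing down, gripper open.
Joint ranges: [-3, 3], [-0.9, 2.11], [0.09, 2.58], [-1.31, 4.45], [0.11, 2.69], [-2.54, 2.54]. Speed limits (rad/s): [2.39, 2.39, 3.01, 3.14, 3.14, 3.14].

INTERFACE

Orientations are given as a rotation vector (axis times angle).
In Python, from workcell import ctrl gives the robot as it stands. The module is installed in compiled form; this text tells all that it offers.
- The arm moves only by the tool send_rows, never from a script. Its argument "rows" is a list of rows, each a list of 4 numbers: the shift along the tool's x, y, z in mm, then the turn about the tool's x in rad. In form: [[x, y, z, turn], ...]. A call has 1 to 10 rows; each row shifts and turns the pose as measured when the row begins, along the tool's axes as they then stand; what a row does not reach is not made up. A row lasts 1/12 s, in which the tool goes at most 41.7 mm and 7.16 degrees, less where a joint would pass 70% of its speed; a pose out of reach is approached as far as the arm can. A call with a gripper value outside its range is refused whole. "fingers" is the opening, from 0 (shut) to 1 (fully open), set as the call begins (left out, the last holds). The fingers move at their own pace and stop on an object; the grip force is fixed at half the most. Time passes only in rows, so rows that do not move let the fingers close. It gives the time, the measured TCP pose, the force and the opening at its end, in the units of the state.
- ctrl.get_obs(): the state, without advancing time (a new reading comes with each control period).
- ctrl.get_image(name): name is "scene" or "top"; returns a dict with "img" (384x512x3 uint8, red, green, blue), "depth" (384x512 float32, mm along the optical axis (not along the pixel's ray), 0 where there is no reading), "mtx" (3x3 intrinsics, pixels), "dist_coeffs" ([k1, k2, p1, p2, k3] as OpenCV has them; the pictures are not rectified), "world_from_camera" (4x4, takes a point from camera to world coordinates). Camera axes: x right, y down, z forward; pixel columns grow to the right and rows downward; lengths in mm; the calibration is good to about 2 mm. A picture is of the moment at which its call begins.
- ctrl.close_job(): hands the job in, once; it reports no verdict.
The state is a dict: "t": time; "qpos": joint angles; "qvel": joint speeds; "joint_torque": joint torques, N m; "ee_pos": TCP position; "orientation": TCP orientation; "ft_force": force on the tool from outside, world axes, zero at the start; "moment": the same for the moment, N m; "width": finger opening in mm.
Only numpy, scipy, OpenCV 4.12 (cv2) and the standard library are available. Lean on these libraries where they do the work, as an engineer would, in place of code of your own. Each camera call takes 0.05 s, during which the arm holds its last target.

TASK

Load the two pale pine end boards into the feed magazine: pull its sprung follower back by the red upright grip, feel for the notch in the yellow plate beside it, park the grip sideways in that notch and let go of it. While it stays parked, stand both pine boards on edge across the channel, between the front stop and the follower, and let go of them; then push the grip back out of the notch so that the follower closes and holds both boards square and upright against the front stop. Leave the dark board and the glue bottle where they are.

Things in the scene. Friction and masses are not known exactly. Their poses are not given: they have to be found in the camera images.
- magazine: Grey feed magazine fixed to the bench, base 250 x 210 mm. Origin: underside, on the channel's centre line; z up, x along the channel towards the front stop, y across it towards the red grip. Channel floor 8 mm above the bench, y from -63 to +63 mm inside; walls, front stop and follower block rise to 28 mm above the bench. The follower's front face is at x = 90 mm minus joint follower.
- stop (a point): Middle of the front stop's inner face, at the channel floor: x = 100 mm, y = 0, z = 8 mm in the magazine's frame.
- plate_edge (a point): A point on the line of the yellow plate's inner edge, on the magazine (x = 0, y = 95.5, z = 32 mm; 1.5 mm beside the grip's lane). The plate, 10 mm thick, has one notch, 24 mm along x, 17 mm deep, open towards the grip. It is set anew each time: its centre faces the grip when follower reads 80 to 110 mm, not reported. A sideways push stops after 1.5 mm at the edge, or goes on 17 mm in the notch.
- follower (a joint): Travel of the aluminium follower (45 mm long, 120 mm wide block) in m: 0 = sprung fully forward, up to 0.128 = fully back; grows as it is pulled along the magazine's -x. Its spring pushes it towards the front stop, 4 N at 0 and about 12 to 13 N at 110 mm; it is well damped. With the two boards in front of it, it reads about 0.034.
- handle (a joint): Sideways travel of the red grip on the follower's cross bar in m: 0 = in line, 0.017 = fully sideways along the magazine's +y, in the notch. About 1 N of friction moves it when free. In the notch the spring holds the follower against the notch's front edge, so that the grip stays there when let go; it takes about 5 to 6 N along -y to push it out, and then the follower runs forward by itself.
- grip (a point): Centre of the top of the red upright grip, 90 mm above the bench: a post 18 x 18 mm in section, sides parallel to the magazine's x and y, which can be held over its upper 45 mm. It moves with both joints: in the magazine's frame x = 55 mm minus follower, y = 85 mm plus handle.
- board_a: Pale pine end board standing on edge on the bench: 120 mm long (x), 22 mm thick (y), 50 mm high (z), about 75 g. Origin at the centre of its underside.
- board_b: A second, like pale pine board: 120 mm long (x), 22 mm thick (y), 50 mm high (z). Origin at the centre of its underside.
- board_dark: A dark brown board of the same size, standing among the pine ones; not wanted. Origin at the centre of its underside.
- glue: White glue bottle with an orange cap, 60 mm diameter, 160 mm tall, standing on the bench. Origin at the centre of its underside.
Things that resemble listed ones, but are neither listed nor needed, are in the scene too. What is shaped like the board_a but turquoise is not meant.

How it is judged:
By the outcome, as a careful person would: the job done as asked, in the order asked, and still so for the second after the job is handed in, with the robot touching nothing.
It also fails if it takes over 72 s, if anything falls off the work surface, if the arm or the gripper's body presses on something with over 40 N, if the wrist force passes 120 N, or if a joint passes its speed limit or range.

## Working session

There is one attempt and no reset: what is moved stays moved. The work goes in short steps, Python scripts to look and compute and a tool call to move; the robot and the scene stay as the last step left them, time stands still between calls to the robot, and variables do not carry over. Pictures are saved under pics/ and viewed, and the job is handed in when it is done.

Besides the shell and the picture viewer there is one more tool, called after "Emit:" in YAML: its name, and indented under it one key for each argument. send_rows: Moves the arm, as the interface text tells. Its arguments: {"type":"object","properties":{"rows":{"type":"array"},"fingers":{"type":"number"}},"required":["rows"]}

```bash
mkdir -p pics
python3 - <<'E'
from workcell import ctrl
import cv2,numpy as np
o=ctrl.get_obs();print(o)
for n in("scene","top"):
    d=ctrl.get_image(n);np.savez(f"{n}0.npz",**d)
    cv2.imwrite(f"pics/{n}0.png",d["img"][:,:,::-1]);print(n,d["mtx"],d["dist_coeffs"],d["world_from_camera"].round(3))
print(ctrl.grip_depth)
E
```

```text
{'t': 0.0, 'qpos': array([-1.21500769e+00,  4.23847030e-01,  1.63069326e+00, -2.28059706e-05,
        1.08862070e+00, -1.90584383e-02]), 'qvel': array([ 0.00099124, -0.00032966,  0.000902  ,  0.00034367, -0.00043481,
       -0.00079658]), 'joint_torque': array([-1.58180712e-03, -5.44629335e+01, -2.73662907e+01,  6.44382834e-02,
        2.28886586e-02, -1.32126120e-04]), 'ee_pos': array([ 228.61739512, -581.07536943,  221.89656434]), 'orientation': array([ 0.92969898,  1.36486218, -0.92822873]), 'ft_force': array([-0.72062661, -0.54108792,  0.16129893]), 'moment': array([ 0.02649042, -0.01048915,  0.00371312]), 'width': 87.85983295340874}
scene [[465.33635134   0.         253.25344912]
 [  0.         465.33635134 189.34017038]
 [  0.           0.           1.        ]] [-0.05139425  0.          0.          0.          0.        ] [[-2.980000e-01  7.310000e-01 -6.140000e-01  1.259953e+03]
 [ 9.540000e-01  2.230000e-01 -1.980000e-01  1.447500e+02]
 [-8.000000e-03 -6.450000e-01 -7.640000e-01  9.587240e+02]
 [ 0.000000e+00  0.000000e+00  0.000000e+00  1.000000e+00]]
top [[411.58050565   0.         252.64572641]
 [  0.         411.58050565 188.35331435]
 [  0.           0.           1.        ]] [-0.15048519  0.          0.          0.          0.        ] [[ 6.30000e-02 -9.76000e-01  2.06000e-01  3.41488e+02]
 [-9.98000e-01 -6.30000e-02  8.00000e-03 -1.14681e+02]
 [ 5.00000e-03 -2.06000e-01 -9.78000e-01  1.11416e+03]
 [ 0.00000e+00  0.00000e+00  0.00000e+00  1.00000e+00]]
18.700000000000003
```

View pics/scene0.png

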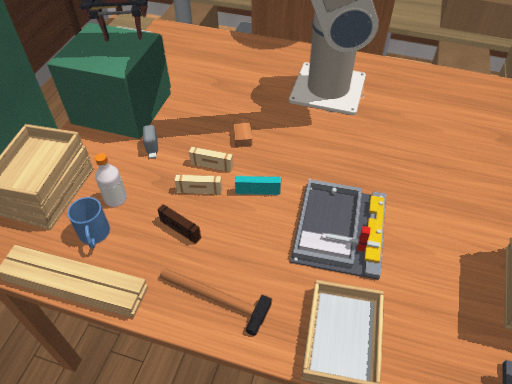

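View pics/top0.png

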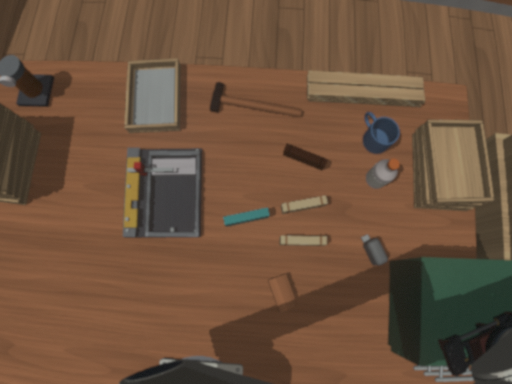

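The scene picture shows the pine boards at (210,160) and (198,186), the dark board at (180,224) and the turquoise one at (258,186). The magazine is at (340,227), with the red grip at (364,240). In the top view the pines are at (304,240) and (305,204), and the grip is at (138,166). Next I measure them.

```bash
cat > h.py <<'E'
import cv2,numpy as np
def load(n,k=0): return dict(np.load(f"{n}{k}.npz"))
def snap(n,k):
    from workcell import ctrl
    d=ctrl.get_image(n);np.savez(f"{n}{k}.npz",**d);return d
def ray(d,uv,z):
    uv=np.asarray(uv,float).reshape(-1,1,2)
    p=cv2.undistortPoints(uv,d["mtx"],d["dist_coeffs"]).reshape(-1,2)
    T=d["world_from_camera"];r=np.c_[p,np.ones(len(p))]@T[:3,:3].T
    c=T[:3,3];s=(z-c[2])/r[:,2];return c+r*s[:,None]
def pts(d):
    h,w=d["depth"].shape;v,u=np.mgrid[:h,:w]
    p=cv2.undistortPoints(np.stack([u,v],-1).reshape(-1,1,2).astype(float),d["mtx"],d["dist_coeffs"]).reshape(h,w,2)
    P=np.dstack([p,np.ones((h,w))])*d["depth"][...,None]
    T=d["world_from_camera"];return P@T[:3,:3].T+T[:3,3]
def proj(d,P):
    T=np.linalg.inv(d["world_from_camera"])
    return cv2.projectPoints(np.asarray(P,float).reshape(-1,3),cv2.Rodrigues(T[:3,:3])[0],T[:3,3],d["mtx"],d["dist_coeffs"])[0].reshape(-1,2)
def crop(d,x0,y0,x1,y1,f,name):
    cv2.imwrite(f"pics/{name}.png",cv2.resize(d["img"][y0:y1,x0:x1,::-1],None,fx=f,fy=f,interpolation=cv2.INTER_CUBIC))
E
python3 - <<'E'
from h import *
for n in("top","scene"):
    d=load(n);hsv=cv2.cvtColor(d["img"],cv2.COLOR_RGB2HSV);P=pts(d)
    ok=d["depth"]>0
    X,Y,Z=P[...,0],P[...,1],P[...,2]
    # top faces of boards by depth height
    m=(ok&(Z>40)&(Z<58)&(X>250)&(X<900)&(Y>-600)&(Y<0)).astype(np.uint8)
    c,_=cv2.findContours(m,cv2.RETR_EXTERNAL,cv2.CHAIN_APPROX_NONE)
    for k in c:
        if cv2.contourArea(k)<60: continue
        mm=np.zeros_like(m);cv2.drawContours(mm,[k],-1,1,-1);mm=(mm&m)>0
        w=np.c_[X[mm],Y[mm]].astype(np.float32);r=cv2.minAreaRect(w)
        print(n,"uv",k.reshape(-1,2).mean(0).round(),"col",d["img"][mm].mean(0).round(),"z",np.median(Z[mm]).round(1),"rect",np.round(r[0],1),np.round(r[1],1),round(r[2],1))
    red=((hsv[...,0]<6)|(hsv[...,0]>174))&(hsv[...,1]>170)&(hsv[...,2]>90)&ok&(Z>70)&(Z<100)
    print(n,"red",red.sum(),P[red].mean(0).round(1), P[red].min(0).round(),P[red].max(0).round())
d=load("top");crop(d,110,135,220,250,5,"mag_t")
d=load("scene");crop(d,285,170,395,285,5,"mag_s")
E
```

```text
top uv [395. 289.] col [36. 37. 29.] z 49.3 rect [ 324.5 -490.1] [148.6   5.1] 0.1
top uv [376. 251.] col [78. 75. 72.] z 54.6 rect [ 420.5 -438.7] [68.7 38.4] 28.1
top uv [303. 240.] col [148. 133. 104.] z 49.3 rect [ 437.9 -244.6] [ 21.3 120.5] 3.3
top uv [246. 216.] col [ 68. 115. 110.] z 49.5 rect [492.  -91.9] [ 23.  119.6] 15.7
top uv [304. 204.] col [147. 131. 102.] z 49.3 rect [ 534.2 -243.8] [ 22.9 120.9] 14.1
top uv [305. 155.] col [59. 39. 28.] z 49.1 rect [ 669. -242.] [120.3  24.4] 70.6
top uv [418. 167.] col [89. 75. 57.] z 50.5 rect [ 657.2 -556.4] [218.3   4.7] 2.5
top uv [365.  90.] col [143. 120.  91.] z 48.6 rect [ 876.1 -413.5] [ 55.3 341.8] 1.4
top red 7 [599.7 199.4  90.9] [596. 195.  89.] [603. 204.  95.]
scene uv [ 77. 271.] col [225. 194. 138.] z 48.7 rect [ 877.4 -413.8] [ 54.3 343. ] 1.6
scene uv [ 99. 226.] col [ 64.  84. 109.] z 49.2 rect [ 744.3 -415.2] [16.9 61. ] 80.9
scene uv [ 84. 211.] col [ 59.  81. 107.] z 49.8 rect [ 721.7 -467.8] [23.  67.3] 46.5
scene uv [178. 219.] col [71. 44. 31.] z 48.5 rect [ 669.5 -241.3] [122.5  26. ] 71.7
scene uv [113. 192.] col [140. 137. 131.] z 49.1 rect [ 641.3 -434.1] [27.8 57.6] 43.9
scene uv [258. 180.] col [ 39. 166. 166.] z 48.4 rect [493.2 -91.5] [ 26.7 118.3] 15.3
scene uv [198. 179.] col [208. 188. 146.] z 48.3 rect [ 535.5 -242.4] [ 28.1 120.2] 13.0
scene uv [ 61. 193.] col [143. 116.  84.] z 50.1 rect [ 660.  -557.3] [ 48.2 230.1] 80.8
scene uv [211. 154.] col [206. 185. 143.] z 48.4 rect [ 439.2 -243. ] [ 26.8 121. ] 0.5
scene uv [149. 135.] col [107. 109. 111.] z 53.7 rect [ 421.9 -437.9] [69.7 36.7] 29.4
scene uv [133. 116.] col [38. 63. 51.] z 49.6 rect [ 351.8 -509.8] [ 89.7 186. ] 53.7
scene red 87 [605.7 199.7  84.8] [593. 191.  71.] [614. 208.  93.]
```

View pics/mag_t.png

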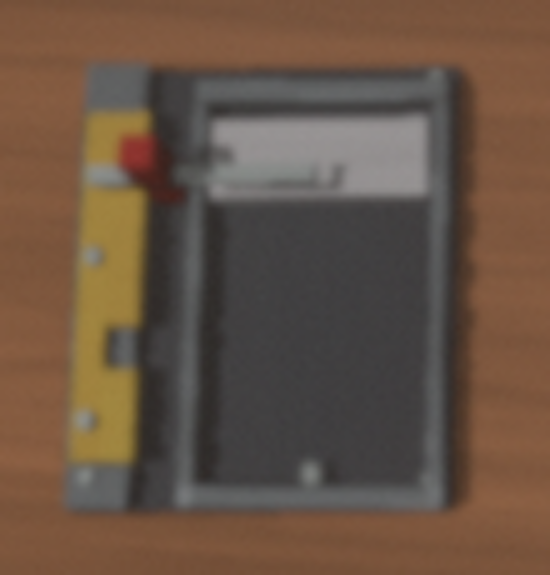

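View pics/mag_s.png

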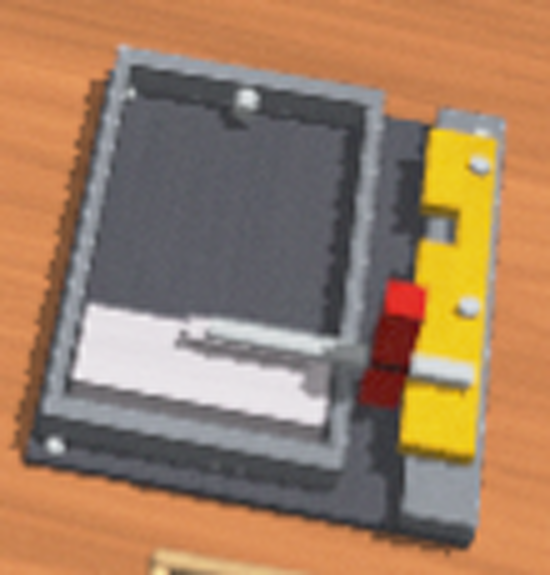

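Run:
```python
from h import *
for n in("top","scene"):
    d=load(n);hsv=cv2.cvtColor(d["img"],cv2.COLOR_RGB2HSV);P=pts(d);ok=d["depth"]>0
    X,Y,Z=P[...,0],P[...,1],P[...,2]
    box=ok&(X>380)&(X<680)&(Y>0)&(Y<270)
    yel=(hsv[...,0]>18)&(hsv[...,0]<34)&(hsv[...,1]>150)&box&(Z>15)
    print(n,"yel z",np.percentile(Z[yel],[10,50,90]).round(1))
    zt=np.median(Z[yel]); 
    yy=yel&(abs(Z-zt)<4)
    r=cv2.minAreaRect(np.c_[X[yy],Y[yy]].astype(np.float32));print(" yel rect",np.round(r[0],1),np.round(r[1],1),r[2],cv2.boxPoints(r).round(1).tolist())
    rim=box&(abs(Z-28)<5)&~yel
    rim=cv2.morphologyEx(rim.astype(np.uint8),cv2.MORPH_OPEN,np.ones((2,2)))
    k,l,s,_=cv2.connectedComponentsWithStats(rim)
    for i in range(1,k):
        if s[i,4]<60: continue
        w=np.c_[X[l==i],Y[l==i]].astype(np.float32);r=cv2.minAreaRect(w)
        print(" rim",s[i,4],np.median(Z[l==i]).round(1),np.round(r[0],1),np.round(r[1],1),round(r[2],2),cv2.boxPoints(r).round(1).tolist())
    base=box&(Z>3)
    w=np.c_[X[base],Y[base]].astype(np.float32);r=cv2.minAreaRect(w);print(" base",np.round(r[0],1),np.round(r[1],1),round(r[2],2),np.percentile(Z[base],[5,25]).round(1))
    fl=box&(Z>5)&(Z<12);print(" floor z",np.median(Z[fl]))
    wh=(hsv[...,1]<40)&(hsv[...,2]>130)&box&(Z>22)&(Z<34)
    w=np.c_[X[wh],Y[wh]].astype(np.float32);r=cv2.minAreaRect(w);print(" fol",np.round(r[0],1),np.round(r[1],1),round(r[2],2))
```

```text
top yel z [29.  31.8 33.9]
 yel rect [540.3 221.4] [184.2  30.3] 4.361946105957031 [[447.29998779296875, 229.5], [449.6000061035156, 199.3000030517578], [633.2999877929688, 213.3000030517578], [631.0, 243.5]]
 rim 1011 26.9 [535.    2.9] [433.  138.8] 48.31 [[339.1000061035156, -112.5999984741211], [442.79998779296875, -204.89999389648438], [730.7999877929688, 118.5], [627.0999755859375, 210.8000030517578]]
 rim 148 25.8 [436.   61.8] [390.1  90.1] 48.81 [[273.70001220703125, -55.29999923706055], [341.5, -114.69999694824219], [598.4000244140625, 178.8000030517578], [530.5999755859375, 238.1999969482422]]
 rim 300 26.5 [424.4  23.3] [311.2  82.6] 73.86 [[341.5, -114.69999694824219], [420.79998779296875, -137.60000610351562], [507.29998779296875, 161.3000030517578], [428.0, 184.1999969482422]]
 base [529.5 135.6] [299.  269.4] 0.49 [4.4 7.3]
 floor z 7.815706990715171
 fol [609.1 149.9] [ 58.4 189.1] 14.75
scene yel z [28.1 30.7 33. ]
 yel rect [541.4 223.1] [198.8  34.7] 4.0920796394348145 [[440.8999938964844, 233.39999389648438], [443.3999938964844, 198.6999969482422], [641.799987792
[... 226 characters left out ...]
6999969482422]]
 rim 226 26.2 [831.3 164.2] [856.4  56.1] 1.15 [[402.6000061035156, 183.6999969482422], [403.70001220703125, 127.5999984741211], [1260.0, 144.8000030517578], [1258.800048828125, 200.8000030517578]]
 rim 540 25.7 [852.  138.3] [814.4 141.6] 4.47 [[440.5, 177.10000610351562], [451.6000061035156, 35.900001525878906], [1263.5, 99.4000015258789], [1252.5, 240.60000610351562]]
 rim 674 26.6 [928.3 144.4] [661.2 118.5] 4.56 [[594.0999755859375, 177.1999969482422], [603.5, 59.099998474121094], [1262.5999755859375, 111.69999694824219], [1253.199951171875, 229.6999969482422]]
 base [530.2 135.6] [299.3 267.3] 0.06 [4.6 7.1]
 floor z 7.3208561034578
 fol [549.  143.7] [251.8 203.9] 4.14
```

Run:
```python
from h import *
d=load("top");f=lambda L,o:np.array(L)/5.+np.array(o)-.4
o=(110,135)
A=ray(d,f([(195,77),(447,72),(443,507),(180,507)],o),28);print("rim top",A.round(1))
B=ray(d,f([(120,330),(122,347),(122,366),(107,347),(137,347)],o),37);print("notch",B.round(1))
print("base",ray(d,f([(88,62),(462,68),(455,510),(65,510)],o),8).round(1))
C=ray(d,f([(137,152)],o),90);print("grip",C.round(1))
s=load("scene");o=(285,170)
print("rim sc",ray(s,f([(383,465-465+93),(122,48),(40,412),(340,465)],o),28).round(1))
print("grip",ray(s,f([(405,300)],o),90).round(1))
print("notch",ray(s,f([(439,206),(455,243)],o),37).round(1), ray(s,f([(439,206),(455,243)],o),27).round(1))
hsv=cv2.cvtColor(s["img"],cv2.COLOR_RGB2HSV)
for n in("top","scene"):
    d=load(n);hsv=cv2.cvtColor(d["img"],cv2.COLOR_RGB2HSV)
    y=((hsv[...,0]>18)&(hsv[...,0]<34)&(hsv[...,1]>150)).astype(np.uint8)
    c=[k for k in cv2.findContours(y,0,1)[0]]; k=max((k for k in c if 100<k.reshape(-1,2).mean(0)[0]<400 and k.reshape(-1,2).mean(0)[1]<290),key=cv2.contourArea)
    w=ray(d,k.reshape(-1,2).astype(float),33)[:,:2].astype(np.float32);r=cv2.minAreaRect(w);print(n,np.round(r[0],1),np.round(r[1],1),r[2])
```

```text
rim top [[660.6 190.1  28. ]
 [671.7  49.5  28. ]
 [432.7  30.2  28. ]
 [422.7 170.9  28. ]]
notch [[514.4 211.9  37. ]
 [505.2 209.7  37. ]
 [494.9 208.5  37. ]
 [504.7 218.   37. ]
 [505.8 201.5  37. ]]
base [[671.8 259.    8. ]
 [680.6  44.3   8. ]
 [433.2  26.2   8. ]
 [417.9 239.8   8. ]]
grip [[600.  198.5  90. ]]
rim sc [[426.3 172.7  28. ]
 [435.5  34.6  28. ]
 [669.6  49.   28. ]
 [657.2 189.   28. ]]
grip [[602.3 199.8  90. ]]
notch [[500.  210.8  37. ]
 [520.7 221.6  37. ]] [[491.7 211.5  27. ]
 [512.7 222.5  27. ]]
top [519.7 219.5] [142.8  30.1] 4.528347015380859
scene [544.9 222.9] [197.9  34.7] 4.048830986022949
```

```bash
cat > g.py <<'E'
import sys,numpy as np
from scipy.spatial.transform import Rotation as R
from workcell import ctrl
# usage g.py X Y Z yawdeg(jaw axis)
o=ctrl.get_obs();M=R.from_rotvec(o["orientation"]).as_matrix()
z=M[:,2];jaw=np.degrees(np.arctan2(z[1],z[0]))
print("t",round(o["t"],2),"ee",o["ee_pos"].round(1),"jaw",round(jaw,1),"F",o["ft_force"].round(1),"w",round(o["width"],1),"q6",o["qpos"][5].round(2),"tilt",M[:,0].round(3))
E0=np.array([552.7,110.3]);c,s=np.cos(.077),np.sin(.077)
d=o["ee_pos"][:2]-E0;print("mag xy",round(c*d[0]+s*d[1],1),round(-s*d[0]+c*d[1],1))
if len(sys.argv)>4:
    p=list(map(float,sys.argv[1:4]));a=float(sys.argv[4])
    if len(sys.argv)>5: # mag frame
        x,y=p[:2];p[0]=E0[0]+c*x-s*y;p[1]=E0[1]+s*x+c*y;a+=np.degrees(.077)
    print("target",np.round(p,1))
    t=M.T@(np.array(p)-o["ee_pos"])
    da=(a-jaw+90)%180-90
    # tool x down => +turn about tool x = -world yaw
    print("tool shift now-axes",t.round(1),"turn rad",round(-np.radians(da),3))
    M2=M@R.from_rotvec([-np.radians(da),0,0]).as_matrix()
    print("tool shift after turn",(M2.T@(np.array(p)-o["ee_pos"])).round(1),"tool axes y,z after",M2[:,1].round(2),M2[:,2].round(2))
E
python3 g.py 55 85 130 0 m
```

```text
t 0.1 ee [ 228.6 -581.1  222. ] jaw -68.5 F [-0.5  0.3  0.7] w 88.0 q6 -0.02 tilt [-0.     0.001 -1.   ]
mag xy -376.3 -664.5
target [601.  199.3 130. ]
tool shift now-axes [  92.8  632.2 -589.8] turn rad -1.273
tool shift after turn [ 92.8 749.3 431.3] tool axes y,z after [-0.08  1.    0.  ] [ 1.    0.08 -0.  ]
```

Run:
```python
from h import *
for n in("top","scene"):
    d=load(n);P=pts(d);m=(d["depth"]>0)&(P[...,0]>150)&(P[...,0]<450)&(P[...,1]<-420)&(P[...,1]>-750)&(P[...,2]<400)
    Z=P[...,2][m];print(n,np.histogram(Z,bins=np.arange(0,401,25)))
```

```text
top (array([1840,  336,  609,  337,  363,  379,  411,  459, 7367,   50,   15,
         13,  374, 1073,  129,  254]), array([  0,  25,  50,  75, 100, 125, 150, 175, 200, 225, 250, 275, 300,
       325, 350, 375, 400]))
scene (array([1338,  699,  890,  740,  760,  793,  832,  842, 4256,   70,   87,
         79,  377,  525,   10,    0]), array([  0,  25,  50,  75, 100, 125, 150, 175, 200, 225, 250, 275, 300,
       325, 350, 375, 400]))
```

Emit:
send_rows:
  rows:
    - [-30, 0, 0, 0]
    - [-20, 0, 0, 0]
  fingers: 1

```text
t: 0.27
ee_pos: [227.5, -578.1, 267.3]
orientation: [0.936, 1.374, -0.924]
ft_force: [0.2, -0.7, 1.1]
width: 88.0
```

Emit:
send_rows:
  rows:
    - [0, 30, -28, 0]
    - [0, 30, -28, 0]
    - [0, 30, -28, 0]
    - [0, 30, -28, 0]
    - [0, 30, -28, 0]
    - [0, 30, -28, 0]
    - [0, 30, -28, 0]
    - [0, 30, -28, 0]
    - [0, 30, -28, 0]
    - [0, 30, -28, 0]

```text
t: 1.1
ee_pos: [404.5, -206.9, 270.9]
orientation: [0.941, 1.364, -0.937]
ft_force: [0.6, -0.5, 0.3]
width: 87.6
```

Emit:
send_rows:
  rows:
    - [0, 30, -28, 0]
    - [0, 30, -28, 0]
    - [0, 30, -28, 0]
    - [0, 30, -28, 0]
    - [0, 30, -28, 0]
    - [0, 30, -28, 0]
    - [0, 30, -28, 0]
    - [0, 30, -28, 0]
    - [0, 30, -28, 0]
    - [0, 30, -28, 0]

```text
t: 1.93
ee_pos: [582.4, 170.1, 270.7]
orientation: [0.939, 1.366, -0.938]
ft_force: [1.3, -0.7, -0.2]
width: 87.7
```

```bash
python3 g.py 55 85 130 0 m
```

```text
t 1.93 ee [582.4 170.1 270.7] jaw -69.2 F [ 1.3 -0.7 -0.2] w 87.7 q6 1.47 tilt [-0.005  0.004 -1.   ]
mag xy 34.2 57.3
target [601.  199.3 130. ]
tool shift now-axes [140.7  28.3 -19.9] turn rad -1.284
tool shift after turn [140.7  27.1  21.6] tool axes y,z after [-0.08  1.    0.  ] [ 1.    0.08 -0.01]
```

Emit:
send_rows:
  rows:
    - [0, 0, 0, -0.12]
    - [0, 0, 0, -0.12]
    - [0, 0, 0, -0.12]
    - [0, 0, 0, -0.12]
    - [0, 0, 0, -0.12]
    - [0, 0, 0, -0.12]
    - [0, 0, 0, -0.12]
    - [0, 0, 0, -0.12]
    - [0, 0, 0, -0.12]
    - [0, 0, 0, -0.12]

```text
t: 2.77
ee_pos: [582.4, 180.4, 264.5]
orientation: [-0.029, 1.584, 0.034]
ft_force: [0.1, 0.4, 0.2]
width: 87.7
```

```bash
python3 g.py 55 85 130 0 m
```

```text
t 2.77 ee [582.4 180.4 264.5] jaw 2.3 F [0.1 0.4 0.2] w 87.7 q6 0.23 tilt [-0.013  0.003 -1.   ]
mag xy 35.0 67.6
target [601.  199.3 130. ]
tool shift now-axes [134.3  17.6  21.1] turn rad -0.037
tool shift after turn [134.3  16.8  21.7] tool axes y,z after [-0.08  1.    0.  ] [ 1.    0.08 -0.01]
```

Emit:
send_rows:
  rows:
    - [0, 8, 11, -0.037]
    - [30, 9, 10, 0]
    - [35, 0, 0, 0]
    - [35, 0, 0, 0]
    - [35, 0, 0, 0]
    - [0, 0, 0, 0]

```text
t: 3.27
ee_pos: [602.8, 200.3, 126.3]
orientation: [-0.064, 1.578, 0.072]
ft_force: [-1.8, -0.3, -0.1]
width: 87.9
```

```bash
python3 g.py 55 85 56 0 m
python3 - <<'E'
from h import *
d=snap("scene",1);crop(d,285,120,435,285,4,"s1")
d=snap("top",1);crop(d,90,115,220,250,5,"t1")
E
```

```text
t 3.27 ee [602.8 200.3 126.3] jaw 5.0 F [-1.8 -0.3 -0.1] w 87.9 q6 0.21 tilt [-0.008  0.005 -1.   ]
mag xy 56.9 85.9
target [601.  199.3  56. ]
tool shift now-axes [70.3 -1.3 -1.4] turn rad 0.01
tool shift after turn [70.3 -1.3 -1.4] tool axes y,z after [-0.08  1.    0.01] [ 1.    0.08 -0.01]
```

View pics/s1.png

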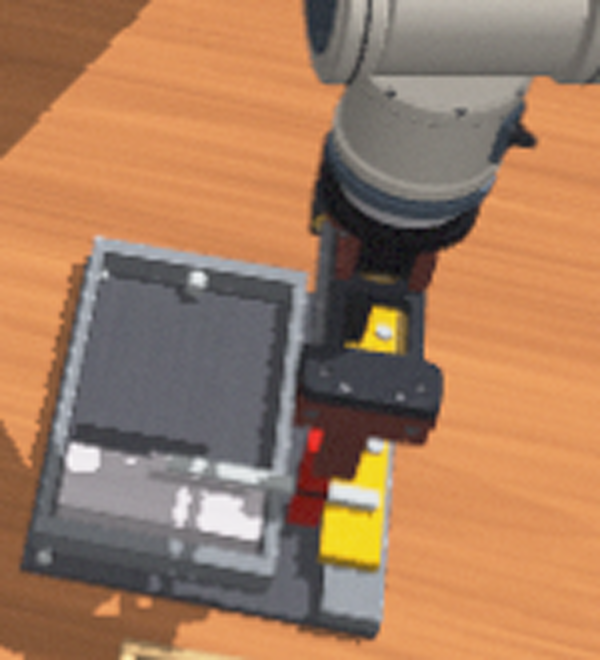

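View pics/t1.png

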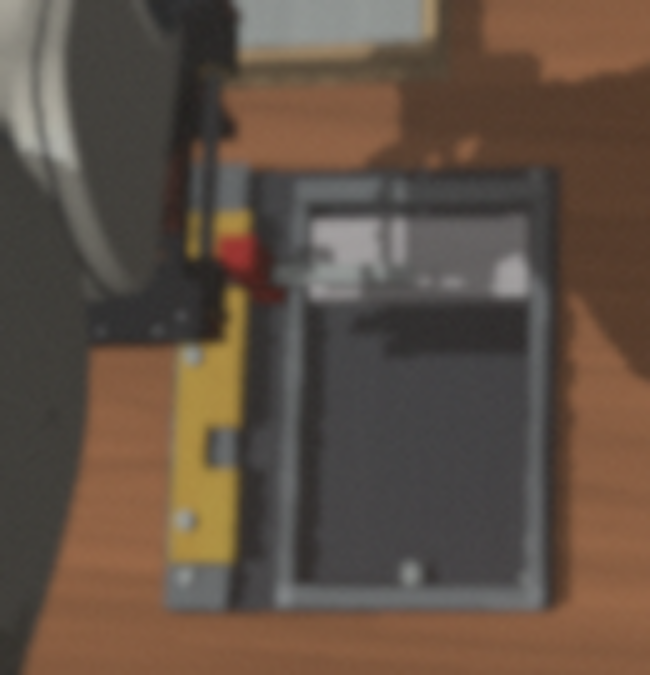

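The open fingers straddle the red grip fore and aft: it shows at scene crop (313,440) and top crop (238,248). I'm descending and closing on it.

Emit:
send_rows:
  rows:
    - [25, -1, -1, 0.01]
    - [25, 0, 0, 0]
    - [20, 0, 0, 0]
    - [0, 0, 0, 0]

```text
t: 3.7
ee_pos: [614.1, 203.3, 72.5]
orientation: [-0.05, 1.553, 0.069]
ft_force: [-0.9, -0.8, 0.2]
width: 87.5
```

Emit:
send_rows:
  rows:
    - [0, 0, 0, 0]
    - [0, 0, 0, 0]
    - [0, 0, 0, 0]
    - [0, 0, 0, 0]
    - [0, 0, 0, 0]
    - [0, 0, 0, 0]
  fingers: 0

```text
t: 4.2
ee_pos: [618.6, 204.8, 83.8]
orientation: [-0.047, 1.543, 0.071]
ft_force: [-10.7, 1.1, -2.1]
width: 51.6
```

```bash
python3 g.py -39 85 56 0 m
```

```text
t 4.2 ee [618.6 204.8  83.8] jaw 4.3 F [-10.7   1.1  -2.1] w 51.6 q6 0.22 tilt [ 0.027  0.016 -1.   ]
mag xy 73.0 89.2
target [507.3 192.   56. ]
tool shift now-axes [  24.6   -4.7 -112.7] turn rad -0.002
tool shift after turn [  24.6   -4.5 -112.7] tool axes y,z after [-0.08  1.    0.01] [1.   0.08 0.03]
```

Run:
```python
from workcell import ctrl
o=ctrl.get_obs()
for k in o: print(k,o[k] if np.isscalar(o[k]) else o[k].round(3)) if 0 else print(k,o[k])
from h import *
d=snap("scene",2);crop(d,285,120,435,285,4,"s2")
```

```text
t 4.2
qpos [0.29778422 0.62083327 1.66716873 0.01058348 0.82328357 0.21514683]
qvel [ 0.00538231 -0.00951732  0.03200243  0.0170676   0.05021354  0.00051771]
joint_torque [ -2.68013388 -65.33431292 -30.64980626  -0.91492184  -3.49113554
  -0.08086407]
ee_pos [618.58936217 204.81314162  83.80673023]
orientation [-0.04714192  1.54262652  0.07109097]
ft_force [-10.68105539   1.14287931  -2.05212404]
moment [ 0.17790367  1.87194747 -0.02363198]
width 51.565203275446656
```

View pics/s2.png

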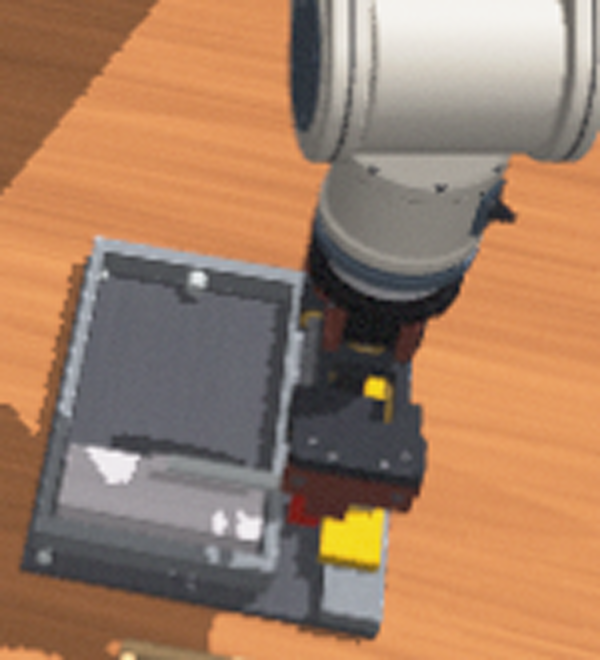

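Emit:
send_rows:
  rows:
    - [0, 0, -5, 0]
  fingers: 0.7

```text
t: 4.33
ee_pos: [611.3, 204.4, 83.4]
orientation: [-0.047, 1.548, 0.07]
ft_force: [0.1, 0.1, 0.8]
width: 51.4
```

Emit:
send_rows:
  rows:
    - [0, 0, -5, 0]

```text
t: 4.42
ee_pos: [606.0, 204.0, 83.6]
orientation: [-0.047, 1.548, 0.071]
ft_force: [-0.6, -0.6, -0.6]
width: 57.4
```

Emit:
send_rows:
  rows:
    - [0, 0, 0, 0]

```text
t: 4.5
ee_pos: [605.2, 203.9, 83.7]
orientation: [-0.047, 1.548, 0.071]
ft_force: [0.9, 0.7, -0.1]
width: 60.4
```

Emit:
send_rows:
  rows:
    - [0, 0, 0, 0]

```text
t: 4.58
ee_pos: [605.4, 204.0, 84.0]
orientation: [-0.047, 1.547, 0.071]
ft_force: [-0.1, -0.1, -0.7]
width: 61.3
```

Emit:
send_rows:
  rows:
    - [0, 0, 0, 0]

```text
t: 4.67
ee_pos: [605.8, 204.1, 84.3]
orientation: [-0.047, 1.546, 0.071]
ft_force: [-0.2, 0.1, 0.7]
width: 61.6
```

```bash
python3 g.py 55 85 56 0 m
```

```text
t 4.67 ee [605.8 204.1  84.3] jaw 4.3 F [-0.2  0.1  0.7] w 61.6 q6 0.22 tilt [ 0.024  0.016 -1.   ]
mag xy 60.1 89.4
target [601.  199.3  56. ]
tool shift now-axes [28.1 -4.8 -5.8] turn rad -0.002
tool shift after turn [28.1 -4.8 -5.8] tool axes y,z after [-0.08  1.    0.01] [1.   0.08 0.02]
```

Emit:
send_rows:
  rows:
    - [14, -3, -3, 0]
    - [14, -2, -3, 0]
    - [2, 0, -1, 0]
  fingers: 0

```text
t: 4.92
ee_pos: [603.0, 199.7, 55.5]
orientation: [-0.046, 1.539, 0.072]
ft_force: [-0.1, -0.5, 0.9]
width: 44.8
```

```bash
python3 g.py 55 85 56 0 m
```

```text
t 4.92 ee [603.  199.7  55.5] jaw 4.3 F [-0.1 -0.5  0.9] w 44.8 q6 0.21 tilt [ 0.03   0.018 -0.999]
mag xy 57.0 85.3
target [601.  199.3  56. ]
tool shift now-axes [-0.6 -0.3 -2. ] turn rad -0.002
tool shift after turn [-0.6 -0.3 -2. ] tool axes y,z after [-0.08  1.    0.02] [1.   0.08 0.03]
```

Emit:
send_rows:
  rows:
    - [0, 0, -1, 0]
    - [0, 0, -1, 0]
    - [0, 0, 0, 0]
    - [0, 0, 0, 0]
    - [0, 0, 0, 0]

```text
t: 5.33
ee_pos: [601.8, 199.8, 56.2]
orientation: [-0.046, 1.539, 0.072]
ft_force: [2.1, -0.0, -7.6]
width: 18.1
```

```bash
python3 g.py -39 85 56 0 m
```

```text
t 5.33 ee [601.8 199.8  56.2] jaw 4.3 F [ 2.1 -0.  -7.6] w 18.1 q6 0.21 tilt [ 0.03   0.018 -0.999]
mag xy 55.8 85.4
target [507.3 192.   56. ]
tool shift now-axes [ -2.8  -0.6 -94.8] turn rad -0.002
tool shift after turn [ -2.8  -0.4 -94.8] tool axes y,z after [-0.08  1.    0.02] [1.   0.08 0.03]
```

Emit:
send_rows:
  rows:
    - [-0.3, 0, -10, 0]
    - [-0.3, 0, -10, 0]
    - [-0.3, 0, -10, 0]
    - [-0.3, 0, -10, 0]
    - [-0.3, 0, -10, 0]

```text
t: 5.75
ee_pos: [562.5, 197.1, 56.2]
orientation: [-0.043, 1.517, 0.074]
ft_force: [12.2, 0.1, -11.2]
width: 18.7
```

```bash
python3 g.py -39 85 56 0 m
```

```text
t 5.75 ee [562.5 197.1  56.2] jaw 4.3 F [ 12.2   0.1 -11.2] w 18.7 q6 0.23 tilt [ 0.052  0.022 -0.998]
mag xy 16.5 85.7
target [507.3 192.   56. ]
tool shift now-axes [ -2.8  -0.8 -55.4] turn rad -0.003
tool shift after turn [ -2.8  -0.7 -55.4] tool axes y,z after [-0.08  1.    0.02] [1.   0.08 0.05]
```

Emit:
send_rows:
  rows:
    - [-0.5, 0, -18, 0]
    - [-0.5, 0, -18, 0]
    - [-0.5, 0, -18, 0]

```text
t: 6.0
ee_pos: [521.9, 195.4, 56.6]
orientation: [-0.038, 1.489, 0.078]
ft_force: [18.5, 0.3, -16.0]
width: 19.1
```

```bash
python3 g.py -39 85 56 0 m
```

```text
t 6.0 ee [521.9 195.4  56.6] jaw 4.2 F [ 18.5   0.3 -16. ] w 19.1 q6 0.26 tilt [ 0.08   0.029 -0.996]
mag xy -24.2 87.2
target [507.3 192.   56. ]
tool shift now-axes [ -0.7  -2.3 -14.8] turn rad -0.003
tool shift after turn [ -0.7  -2.2 -14.8] tool axes y,z after [-0.08  1.    0.02] [0.99 0.08 0.08]
```

Emit:
send_rows:
  rows:
    - [2, 0, -12, 0]
    - [2, 2, -5, 0]

```text
t: 6.17
ee_pos: [514.1, 196.5, 55.8]
orientation: [-0.037, 1.468, 0.081]
ft_force: [14.1, -28.0, 11.2]
width: 20.2
```

```bash
python3 g.py -39 85 56 0 m
```

```text
t 6.17 ee [514.1 196.5  55.8] jaw 4.3 F [ 14.1 -28.   11.2] w 20.2 q6 0.28 tilt [ 0.1    0.032 -0.994]
mag xy -31.9 88.9
target [507.3 192.   56. ]
tool shift now-axes [-1.1 -3.9 -7. ] turn rad -0.002
tool shift after turn [-1.1 -3.9 -7.1] tool axes y,z after [-0.08  1.    0.02] [0.99 0.08 0.1 ]
```

Emit:
send_rows:
  rows:
    - [0, -1, -5, 0]

```text
t: 6.25
ee_pos: [513.0, 195.3, 56.6]
orientation: [-0.036, 1.46, 0.081]
ft_force: [13.7, 2.0, -22.3]
width: 20.5
```

```bash
python3 g.py -39 85 56 0 m
```

```text
t 6.25 ee [513.  195.3  56.6] jaw 4.3 F [ 13.7   2.  -22.3] w 20.5 q6 0.28 tilt [ 0.108  0.033 -0.994]
mag xy -33.1 87.8
target [507.3 192.   56. ]
tool shift now-axes [-0.1 -2.8 -5.9] turn rad -0.002
tool shift after turn [-0.1 -2.8 -6. ] tool axes y,z after [-0.08  1.    0.02] [0.99 0.08 0.11]
```

Emit:
send_rows:
  rows:
    - [2, 0, -9, 0]

```text
t: 6.33
ee_pos: [509.7, 195.6, 56.0]
orientation: [-0.034, 1.45, 0.083]
ft_force: [13.4, -0.0, 13.5]
width: 20.8
```

```bash
python3 g.py -39 85 56 0 m;python3 - <<'E'
from h import *
d=snap("scene",3);crop(d,285,120,435,285,4,"s3")
d=snap("top",3);crop(d,90,115,220,250,5,"t3")
E
```

```text
t 6.33 ee [509.7 195.6  56. ] jaw 4.2 F [13.4 -0.  13.5] w 20.8 q6 0.28 tilt [ 0.119  0.036 -0.992]
mag xy -36.3 88.3
target [507.3 192.   56. ]
tool shift now-axes [-0.4 -3.3 -2.7] turn rad -0.003
tool shift after turn [-0.4 -3.3 -2.7] tool axes y,z after [-0.08  1.    0.03] [0.99 0.08 0.12]
```

View pics/s3.png

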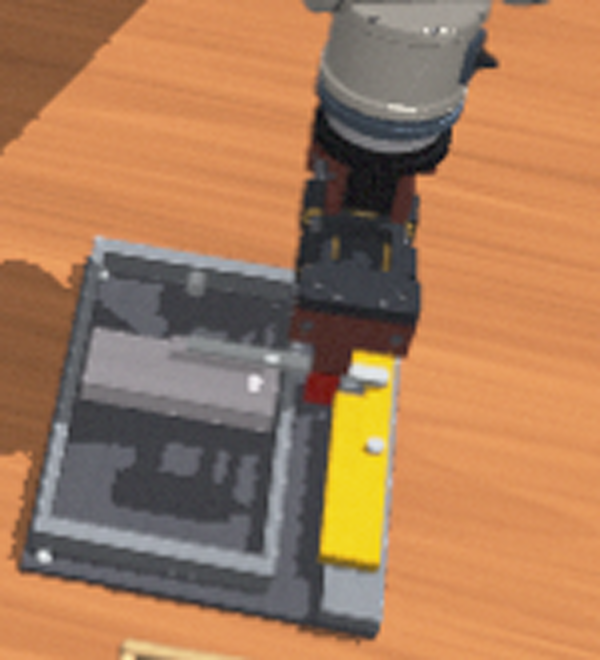

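View pics/t3.png

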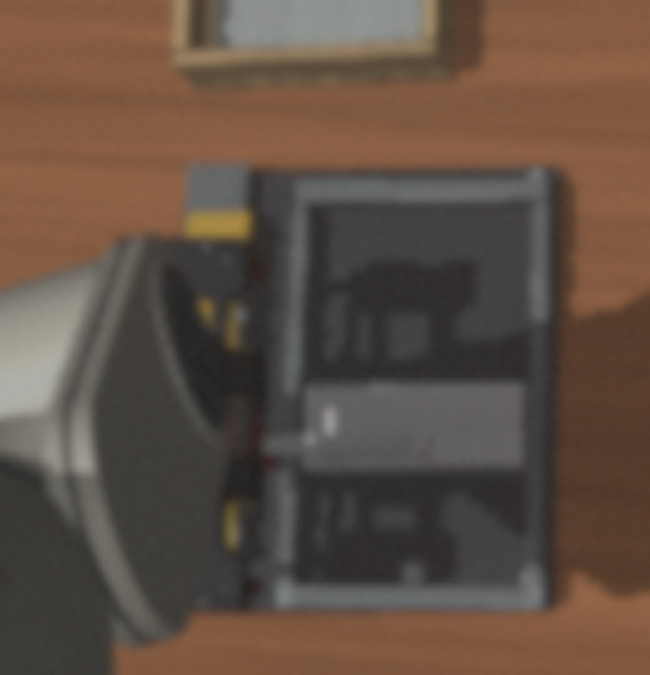

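Emit:
send_rows:
  rows:
    - [0, 3, -4, 0]

```text
t: 6.52
ee_pos: [508.3, 199.0, 57.0]
orientation: [-0.032, 1.444, 0.084]
ft_force: [12.6, -0.5, -26.3]
width: 20.8
```

```bash
python3 g.py -39 85 56 0 m;python3 - <<'E'
from h import *
d=load("top",3);p=ray(d,[(90+415/5-.4,115+383/5-.4)],28)[0];q=p[:2]-[552.7,110.3];print(90-(q@[np.cos(.077),np.sin(.077)]))
d=load("scene",3);p=ray(d,[(285+170/4-.4,120+406/4-.4)],28)[0];q=p[:2]-[552.7,110.3];print(90-(q@[np.cos(.077),np.sin(.077)]))
E
```

```text
t 6.52 ee [508.3 199.   57. ] jaw 4.2 F [ 12.6  -0.5 -26.3] w 20.8 q6 0.29 tilt [ 0.124  0.038 -0.992]
mag xy -37.4 91.8
target [507.3 192.   56. ]
tool shift now-axes [ 0.6 -6.8 -1.6] turn rad -0.004
tool shift after turn [ 0.6 -6.8 -1.7] tool axes y,z after [-0.08  1.    0.03] [0.99 0.08 0.13]
94.07084336290863
85.42567332983197
```

Emit:
send_rows:
  rows:
    - [1, 4, -1, 0]
    - [1, 4, -1, 0]

```text
t: 6.68
ee_pos: [510.5, 207.7, 56.5]
orientation: [-0.03, 1.436, 0.085]
ft_force: [9.6, -0.0, -2.5]
width: 21.1
```

```bash
python3 g.py -39 102 56 0 m
```

```text
t 6.68 ee [510.5 207.7  56.5] jaw 4.2 F [ 9.6 -0.  -2.5] w 21.1 q6 0.31 tilt [ 0.132  0.04  -0.99 ]
mag xy -34.6 100.3
target [506. 209.  56.]
tool shift now-axes [-0.1  1.7 -4.5] turn rad -0.004
tool shift after turn [-0.1  1.7 -4.5] tool axes y,z after [-0.08  1.    0.03] [0.99 0.08 0.14]
```

Emit:
send_rows:
  rows:
    - [0, 3, 0, 0]

```text
t: 6.77
ee_pos: [511.8, 211.0, 56.9]
orientation: [-0.03, 1.433, 0.085]
ft_force: [3.9, -5.5, -12.3]
width: 21.1
```

```bash
python3 g.py -39 102 56 0 m
```

```text
t 6.77 ee [511.8 211.   56.9] jaw 4.2 F [  3.9  -5.5 -12.3] w 21.1 q6 0.32 tilt [ 0.135  0.041 -0.99 ]
mag xy -33.0 103.5
target [506. 209.  56.]
tool shift now-axes [-0.  -1.6 -6. ] turn rad -0.004
tool shift after turn [-0.  -1.5 -6. ] tool axes y,z after [-0.08  1.    0.03] [0.99 0.08 0.14]
```

Emit:
send_rows:
  rows:
    - [1, 0, 0, 0]
    - [0, 0, 0, 0]
    - [0, 0, 0, 0]
    - [0, 0, 0, 0]
  fingers: 0.6

```text
t: 7.1
ee_pos: [513.5, 211.8, 57.2]
orientation: [-0.029, 1.43, 0.086]
ft_force: [-0.0, 0.5, -0.8]
width: 44.6
```

```bash
python3 g.py -39 102 130 0 m;python3 - <<'E'
from h import *
d=snap("scene",4);crop(d,285,120,435,285,4,"s4")
E
```

```text
t 7.1 ee [513.5 211.8  57.2] jaw 4.2 F [-0.   0.5 -0.8] w 44.6 q6 0.32 tilt [ 0.138  0.042 -0.99 ]
mag xy -31.3 104.2
target [506. 209. 130.]
tool shift now-axes [-73.2   0.1   2.6] turn rad -0.004
tool shift after turn [-73.2   0.    2.6] tool axes y,z after [-0.08  1.    0.03] [0.99 0.08 0.14]
```

View pics/s4.png

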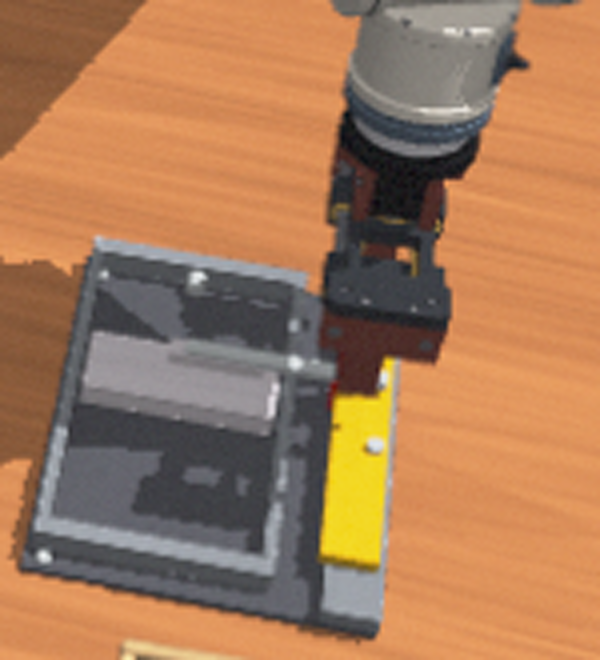

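Emit:
send_rows:
  rows:
    - [-15, 0.5, 1, 0]
    - [-20, 0.6, 2, 0]
    - [-25, 0.8, 3, 0]
    - [-30, 0.8, 4, 0]

```text
t: 7.48
ee_pos: [506.0, 209.7, 144.8]
orientation: [-0.032, 1.442, 0.083]
ft_force: [0.7, -0.1, 0.5]
width: 52.6
```

```bash
python3 g.py -39 102 200 0 m
```

```text
t 7.48 ee [506.  209.7 144.8] jaw 4.2 F [ 0.7 -0.1  0.5] w 52.6 q6 0.32 tilt [ 0.126  0.037 -0.991]
mag xy -38.9 102.7
target [506. 209. 200.]
tool shift now-axes [-54.8   0.9   7. ] turn rad -0.004
tool shift after turn [-54.8   0.9   7. ] tool axes y,z after [-0.08  1.    0.03] [0.99 0.08 0.13]
```

Emit:
send_rows:
  rows:
    - [-40, 0.6, 5, 0]
    - [-40, 0.6, 5, 0]
    - [-40, 0.6, 5, 0]
  fingers: 1

```text
t: 7.73
ee_pos: [502.2, 206.8, 268.0]
orientation: [-0.034, 1.449, 0.082]
ft_force: [1.3, 0.5, -0.2]
width: 69.2
```

```bash
python3 g.py -39 102 200 0 m
```

```text
t 7.73 ee [502.2 206.8 268. ] jaw 4.2 F [ 1.3  0.5 -0.2] w 69.2 q6 0.31 tilt [ 0.119  0.035 -0.992]
mag xy -42.9 100.1
target [506. 209. 200.]
tool shift now-axes [68.   0.1 -4.4] turn rad -0.003
tool shift after turn [68.   0.2 -4.4] tool axes y,z after [-0.08  1.    0.03] [0.99 0.08 0.12]
```

Emit:
send_rows:
  rows:
    - [5, 0, 40, 0]
    - [5, 0, 40, 0]
    - [5, 0, 40, 0]

```text
t: 7.98
ee_pos: [624.2, 217.9, 287.3]
orientation: [-0.03, 1.427, 0.09]
ft_force: [1.9, 0.3, 0.1]
width: 86.8
```

```bash
python3 g.py -39 102 200 0 m
```

```text
t 7.98 ee [624.2 217.9 287.3] jaw 4.3 F [1.9 0.3 0.1] w 86.8 q6 0.24 tilt [ 0.14   0.044 -0.989]
mag xy 79.5 101.7
target [506. 209. 200.]
tool shift now-axes [  69.4   -2.2 -129.8] turn rad -0.001
tool shift after turn [  69.4   -2.  -129.8] tool axes y,z after [-0.08  1.    0.03] [0.99 0.08 0.14]
```

Emit:
send_rows:
  rows:
    - [0, 0, -40, 0]
    - [0, 0, -40, 0]
    - [0, 0, -40, 0]

```text
t: 8.23
ee_pos: [526.6, 212.9, 267.3]
orientation: [-0.024, 1.415, 0.088]
ft_force: [-0.8, 0.1, 0.4]
width: 87.9
```

```bash
python3 g.py -39 102 200 0 m
```

```text
t 8.23 ee [526.6 212.9 267.3] jaw 4.0 F [-0.8  0.1  0.4] w 87.9 q6 0.3 tilt [ 0.152  0.047 -0.987]
mag xy -18.1 104.3
target [506. 209. 200.]
tool shift now-axes [ 63.1  -4.8 -31.1] turn rad -0.007
tool shift after turn [ 63.1  -4.5 -31.1] tool axes y,z after [-0.08  1.    0.03] [0.98 0.08 0.16]
```

Emit:
send_rows:
  rows:
    - [0, 0, 0, 0]
    - [0, 0, 0, 0]
    - [0, 0, 0, 0]
    - [0, 0, 0, 0]

```text
t: 8.57
ee_pos: [517.6, 211.1, 263.8]
orientation: [-0.028, 1.425, 0.087]
ft_force: [-0.1, -0.4, 0.6]
width: 87.9
```

```bash
python3 g.py -39 102 200 0 m
```

```text
t 8.57 ee [517.6 211.1 263.8] jaw 4.1 F [-0.1 -0.4  0.6] w 87.9 q6 0.3 tilt [ 0.142  0.044 -0.989]
mag xy -27.2 103.2
target [506. 209. 200.]
tool shift now-axes [ 61.3  -3.3 -20.9] turn rad -0.005
tool shift after turn [ 61.3  -3.2 -20.9] tool axes y,z after [-0.08  1.    0.03] [0.99 0.08 0.15]
```

Emit:
send_rows:
  rows:
    - [0, -40, 0, 0]
    - [0, -40, 0, 0]
    - [0, -40, 0, 0]

```text
t: 8.82
ee_pos: [531.0, 95.6, 262.2]
orientation: [-0.033, 1.418, 0.098]
ft_force: [0.8, 0.1, -0.2]
width: 87.7
```

```bash
python3 g.py -39 102 200 0 m
```

```text
t 8.82 ee [531.   95.6 262.2] jaw 4.7 F [ 0.8  0.1 -0.2] w 87.7 q6 0.04 tilt [ 0.149  0.049 -0.988]
mag xy -22.8 -13.0
target [506. 209. 200.]
tool shift now-axes [ 63.2 112.9 -24.9] turn rad 0.005
tool shift after turn [ 63.2 112.7 -25.5] tool axes y,z after [-0.08  1.    0.04] [0.99 0.08 0.15]
```

Emit:
send_rows:
  rows:
    - [0, 0, 0, 0]
    - [0, 0, 0, 0]
    - [0, 0, 0, 0]

```text
t: 9.07
ee_pos: [534.5, 88.5, 263.8]
orientation: [-0.027, 1.414, 0.09]
ft_force: [-0.7, -0.7, -0.2]
width: 87.9
```

Emit:
send_rows:
  rows:
    - [0, 0, -40, 0]

```text
t: 9.15
ee_pos: [501.7, 86.5, 259.8]
orientation: [-0.026, 1.406, 0.09]
ft_force: [1.0, 0.0, 0.8]
width: 88.0
```

Emit:
send_rows:
  rows:
    - [0, 0, 0, 0]

```text
t: 9.23
ee_pos: [493.3, 86.4, 255.8]
orientation: [-0.028, 1.418, 0.09]
ft_force: [-0.6, -0.2, -0.3]
width: 87.8
```

Emit:
send_rows:
  rows:
    - [0, 0, 0, 0]
    - [0, 0, 0, 0]

```text
t: 9.4
ee_pos: [492.4, 88.3, 255.8]
orientation: [-0.029, 1.418, 0.093]
ft_force: [-0.3, -1.3, -0.2]
width: 87.6
```

Emit:
send_rows:
  rows:
    - [0, 0, 40, 0]

```text
t: 9.48
ee_pos: [525.3, 91.6, 259.6]
orientation: [-0.031, 1.427, 0.094]
ft_force: [1.2, 0.3, -0.4]
width: 87.7
```

Emit:
send_rows:
  rows:
    - [0, 0, 0, 0]

```text
t: 9.57
ee_pos: [531.8, 93.2, 261.9]
orientation: [-0.031, 1.419, 0.095]
ft_force: [0.4, 0.6, 1.0]
width: 87.9
```

Emit:
send_rows:
  rows:
    - [0, 0, 0, 0]
    - [0, 0, 0, 0]

```text
t: 9.73
ee_pos: [534.1, 94.9, 262.3]
orientation: [-0.032, 1.418, 0.097]
ft_force: [-0.1, -1.0, 0.5]
width: 87.9
```

Emit:
send_rows:
  rows:
    - [40, 0, 0, 0]

```text
t: 9.82
ee_pos: [545.0, 98.0, 229.1]
orientation: [-0.031, 1.405, 0.098]
ft_force: [1.6, -0.0, 0.2]
width: 87.9
```

Emit:
send_rows:
  rows:
    - [0, 0, 0, 0]
    - [0, 0, 0, 0]
    - [0, 0, 0, 0]

```text
t: 10.07
ee_pos: [541.8, 98.4, 224.0]
orientation: [-0.033, 1.416, 0.099]
ft_force: [-0.2, 0.7, -0.1]
width: 87.7
```

Emit:
send_rows:
  rows:
    - [-40, 0, 0, 0]

```text
t: 10.15
ee_pos: [532.3, 96.1, 258.5]
orientation: [-0.034, 1.427, 0.098]
ft_force: [0.9, -0.1, -0.4]
width: 87.9
```

Emit:
send_rows:
  rows:
    - [0, 0, 0, 0]
    - [0, 0, 0, 0]
    - [0, 0, 0, 0]

```text
t: 10.4
ee_pos: [536.3, 96.7, 270.6]
orientation: [-0.033, 1.41, 0.099]
ft_force: [-0.0, 0.4, -0.2]
width: 87.9
```

```bash
python3 g.py -160 0 80 0 m
```

```text
t 10.4 ee [536.3  96.7 270.6] jaw 4.8 F [-0.   0.4 -0.2] w 87.9 q6 0.04 tilt [ 0.157  0.05  -0.986]
mag xy -17.4 -12.3
target [393.2  98.   80. ]
tool shift now-axes [ 165.7    7.2 -171.2] turn rad 0.006
tool shift after turn [ 165.7    6.1 -171.2] tool axes y,z after [-0.08  1.    0.04] [0.98 0.08 0.16]
```

Emit:
send_rows:
  rows:
    - [0, 1, -35, 0]
    - [10, 1, -35, 0]
    - [25, 1, -35, 0]
    - [30, 1, -30, 0]
    - [35, 1, -20, 0]
    - [30, 1, -8, 0]
    - [15, 0, 0, 0]
    - [0, 0, 0, 0]
  fingers: 0

```text
t: 11.07
ee_pos: [398.5, 96.8, 103.9]
orientation: [-0.031, 1.389, 0.1]
ft_force: [0.3, 0.8, 0.3]
width: 37.8
```

```bash
python3 g.py -155 0 18 0 m
```

```text
t 11.07 ee [398.5  96.8 103.9] jaw 4.7 F [0.3 0.8 0.3] w 37.8 q6 0.07 tilt [ 0.177  0.053 -0.983]
mag xy -154.8 -1.6
target [398.2  98.4  18. ]
tool shift now-axes [ 84.5  -1.6 -15.8] turn rad 0.005
tool shift after turn [ 84.5  -1.7 -15.8] tool axes y,z after [-0.08  1.    0.04] [0.98 0.08 0.18]
```

Emit:
send_rows:
  rows:
    - [30, -0.5, -6, 0]
    - [30, -0.5, -6, 0]
    - [15, 0, -3, 0]
    - [5, 0, -2, 0]
    - [0, 0, 0, 0]

```text
t: 11.48
ee_pos: [402.2, 99.9, 24.3]
orientation: [-0.029, 1.378, 0.101]
ft_force: [0.1, -0.6, 0.7]
width: 4.4
```

```bash
python3 g.py -139 0 18 0 m
```

```text
t 11.48 ee [402.2  99.9  24.3] jaw 4.7 F [ 0.1 -0.6  0.7] w 4.4 q6 0.01 tilt [ 0.188  0.055 -0.981]
mag xy -150.8 1.2
target [414.1  99.6  18. ]
tool shift now-axes [ 8.4 -1.6 10.4] turn rad 0.005
tool shift after turn [ 8.4 -1.5 10.4] tool axes y,z after [-0.08  1.    0.04] [0.98 0.08 0.19]
```

Emit:
send_rows:
  rows:
    - [5, 0, 4, 0]
    - [5, -1, 5, 0]
    - [2, 0, 4, 0]

```text
t: 11.73
ee_pos: [420.1, 101.1, 17.4]
orientation: [-0.029, 1.374, 0.102]
ft_force: [-12.7, -2.5, 5.0]
width: 0.3
```

Emit:
send_rows:
  rows:
    - [1, 0, 5, 0]
    - [1, 0, 6, 0]

```text
t: 11.9
ee_pos: [420.2, 100.6, 16.3]
orientation: [-0.03, 1.398, 0.101]
ft_force: [-18.6, 0.3, 11.4]
width: 0.2
```

```bash
python3 g.py -139 0 18 0 m
```

```text
t 11.9 ee [420.2 100.6  16.3] jaw 4.7 F [-18.6   0.3  11.4] w 0.2 q6 0.0 tilt [ 0.169  0.053 -0.984]
mag xy -132.9 0.5
target [414.1  99.6  18. ]
tool shift now-axes [-2.8 -0.4 -5.7] turn rad 0.005
tool shift after turn [-2.8 -0.4 -5.7] tool axes y,z after [-0.08  1.    0.04] [0.98 0.08 0.17]
```

Emit:
send_rows:
  rows:
    - [0.3, 0, 7, 0]
    - [0.3, 0, 7, 0]
    - [0.3, 0, 7, 0]
    - [0.3, 0, 7, 0]

```text
t: 12.23
ee_pos: [419.9, 100.1, 16.5]
orientation: [-0.034, 1.454, 0.1]
ft_force: [-17.8, 3.6, 13.0]
width: 0.4
```

```bash
python3 g.py -133 0 16 0 m
```

```text
t 12.23 ee [419.9 100.1  16.5] jaw 4.8 F [-17.8   3.6  13. ] w 0.4 q6 0.01 tilt [ 0.113  0.047 -0.992]
mag xy -133.2 0.0
target [420.1 100.1  16. ]
tool shift now-axes [ 0.5 -0.1  0.1] turn rad 0.007
tool shift after turn [ 0.5 -0.   0.1] tool axes y,z after [-0.08  1.    0.04] [0.99 0.08 0.12]
```

Emit:
send_rows:
  rows:
    - [0.2, 0, 7, 0]
    - [0.2, 0, 7, 0]
    - [0.2, 0, 7, 0]
    - [0.1, 0, 7, 0]
    - [0.1, 0, 7, 0]
    - [0, 0, 7, 0]

```text
t: 12.73
ee_pos: [419.5, 99.3, 16.6]
orientation: [-0.039, 1.539, 0.097]
ft_force: [-17.5, 2.0, 10.1]
width: 0.2
```

```bash
python3 g.py -133 0 16 0 m
```

```text
t 12.73 ee [419.5  99.3  16.6] jaw 4.9 F [-17.5   2.   10.1] w 0.2 q6 0.02 tilt [ 0.029  0.038 -0.999]
mag xy -133.7 -0.7
target [420.1 100.1  16. ]
tool shift now-axes [0.7 0.6 0.7] turn rad 0.009
tool shift after turn [0.7 0.6 0.7] tool axes y,z after [-0.08  1.    0.04] [1.   0.08 0.03]
```

Emit:
send_rows:
  rows:
    - [0, 0, 7, 0]
    - [0, 0, 7, 0]
    - [0, 0, 7, 0]

```text
t: 12.98
ee_pos: [419.1, 98.8, 16.3]
orientation: [-0.041, 1.582, 0.094]
ft_force: [-17.8, 1.8, 11.4]
width: 0.4
```

Emit:
send_rows:
  rows:
    - [0, 0, -8, 0]
    - [0, -10, -8, 0]
    - [0, -25, -4, 0]
    - [0, -30, 0, 0]
    - [0, -30, 0, 0]
    - [0, -12, 0, 0]
    - [0, 0, 0, 0]

```text
t: 13.57
ee_pos: [412.0, -15.5, 16.8]
orientation: [-0.046, 1.57, 0.097]
ft_force: [-0.5, 0.2, -1.0]
width: 0.4
```

```bash
python3 g.py -70 -110 20 0 m
```

```text
t 13.57 ee [412.  -15.5  16.8] jaw 5.2 F [-0.5  0.2 -1. ] w 0.4 q6 -0.25 tilt [-0.002  0.032 -0.999]
mag xy -150.0 -114.6
target [491.4  -4.8  20. ]
tool shift now-axes [-3.   3.6 80. ] turn rad 0.014
tool shift after turn [-3.   4.7 80. ] tool axes y,z after [-0.08  1.    0.03] [1.   0.08 0.  ]
```

Emit:
send_rows:
  rows:
    - [0, 1, 20, 0]
    - [0, 1, 35, 0]
    - [0, 2, 20, 0]
    - [-2, 2, 5, 0]
    - [-1, 10, 0, 0]
    - [-1, 10, 0, 0]
    - [0, 6, 0, 0]
    - [0, 6, 0, 0]

```text
t: 14.23
ee_pos: [489.9, 26.1, 24.9]
orientation: [-0.053, 1.562, 0.092]
ft_force: [8.9, -91.6, -10.0]
width: 0.3
```

```bash
python3 g.py -70 -85 20 0 m
```

```text
t 14.23 ee [489.9  26.1  24.9] jaw 5.3 F [  8.9 -91.6 -10. ] w 0.3 q6 -0.12 tilt [ 0.006  0.025 -1.   ]
mag xy -69.0 -79.1
target [489.4  20.2  20. ]
tool shift now-axes [ 4.8 -6.  -1.1] turn rad 0.015
tool shift after turn [ 4.8 -6.  -1. ] tool axes y,z after [-0.08  1.    0.02] [1.   0.08 0.01]
```

Emit:
send_rows:
  rows:
    - [0, -5, 0, 0]
    - [-10, -8, 0, 0]
    - [-35, -5, 0, 0]
    - [-40, 0, 0, 0]
    - [-20, 0, 0, 0]
    - [0, 0, 0, 0]
  fingers: 1

```text
t: 14.73
ee_pos: [481.2, 6.2, 132.1]
orientation: [-0.059, 1.575, 0.095]
ft_force: [1.0, -0.8, 0.3]
width: 37.2
```

```bash
python3 - <<'E'
from h import *
d=snap("scene",5);crop(d,165,120,395,285,3,"s5")
P=pts(d);ok=d["depth"]>0;X,Y,Z=P[...,0],P[...,1],P[...,2]
for n in("top","scene"):
    d=load("top") if n=="top" else d
    P=pts(d);hsv=cv2.cvtColor(d["img"],cv2.COLOR_RGB2HSV)
    if n=="top": print(hsv[240,304],hsv[200,250])
E
python3 g.py 534.5 -243 150 13.6
```

```text
[ 21  73 160] [ 12 131 128]
t 14.78 ee [480.7   6.3 130.8] jaw 5.6 F [ 0.8  0.1 -0.2] w 40.7 q6 -0.15 tilt [-0.008  0.023 -1.   ]
mag xy -79.8 -98.2
target [ 534.5 -243.   150. ]
tool shift now-axes [ -25.2 -252.8   29.1] turn rad -0.14
tool shift after turn [ -25.2 -254.4   -6.4] tool axes y,z after [-0.23  0.97  0.02] [ 0.97  0.24 -0.  ]
```

View pics/s5.png

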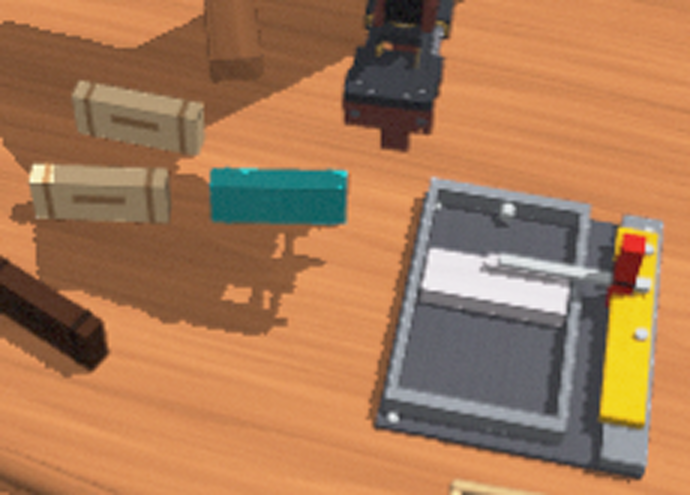

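The follower stays parked with the grip in the notch, at (633,255) in the crop, and the tilt is back near zero. Now I go for the pine board at about (535,-243).

Emit:
send_rows:
  rows:
    - [0, -20, 8, -0.07]
    - [0, -38, 3, -0.07]
    - [0, -38, -1, 0]
    - [0, -38, -1, 0]
    - [0, -38, -1, 0]
    - [0, -38, -1, 0]
    - [0, -25, -1, 0]
    - [0, -8, 0, 0]
    - [0, 0, 0, 0]

```text
t: 15.53
ee_pos: [531.8, -232.5, 113.1]
orientation: [-0.173, 1.581, 0.225]
ft_force: [-0.7, 0.7, 0.5]
width: 87.5
```

```bash
python3 g.py 534.8 -243 25 13.6
```

```text
t 15.53 ee [ 531.8 -232.5  113.1] jaw 14.5 F [-0.7  0.7  0.5] w 87.5 q6 -0.71 tilt [-0.023  0.03  -0.999]
mag xy -47.2 -340.2
target [ 534.8 -243.    25. ]
tool shift now-axes [ 87.6 -14.    1.6] turn rad 0.016
tool shift after turn [ 87.6 -14.    1.8] tool axes y,z after [-0.23  0.97  0.03] [ 0.97  0.24 -0.02]
```

Emit:
send_rows:
  rows:
    - [20, -6, 0, 0.016]
    - [25, -5, 0, 0]
    - [20, -3, 0, 0]
    - [8, 0, 0, 0]

```text
t: 15.87
ee_pos: [531.3, -238.5, 36.2]
orientation: [-0.159, 1.584, 0.215]
ft_force: [-0.7, 1.4, 0.3]
width: 88.0
```

```bash
python3 g.py 534.8 -243 25 13.6
```

```text
t 15.87 ee [ 531.3 -238.5   36.2] jaw 13.6 F [-0.7  1.4  0.3] w 88.0 q6 -0.71 tilt [-0.025  0.032 -0.999]
mag xy -48.1 -346.2
target [ 534.8 -243.    25. ]
tool shift now-axes [10.9 -5.6  2.5] turn rad 0.001
tool shift after turn [10.9 -5.6  2.5] tool axes y,z after [-0.23  0.97  0.04] [ 0.97  0.24 -0.02]
```

Emit:
send_rows:
  rows:
    - [9, -5, 2, 0]
    - [3, -1, 1, 0]
    - [0, 0, 0, 0]
    - [0, 0, 0, 0]
  fingers: 0

```text
t: 16.2
ee_pos: [532.9, -238.0, 20.6]
orientation: [-0.159, 1.59, 0.222]
ft_force: [0.5, 0.3, 0.8]
width: 64.7
```

```bash
python3 g.py 534.8 -243 25 13.6
```

```text
t 16.2 ee [ 532.9 -238.    20.6] jaw 13.9 F [0.5 0.3 0.8] w 64.7 q6 -0.71 tilt [-0.032  0.036 -0.999]
mag xy -46.5 -345.8
target [ 534.8 -243.    25. ]
tool shift now-axes [-4.6 -5.1  0.5] turn rad 0.004
tool shift after turn [-4.6 -5.1  0.6] tool axes y,z after [-0.23  0.97  0.04] [ 0.97  0.24 -0.02]
```

Emit:
send_rows:
  rows:
    - [-2, -5, 0, 0]
    - [-2, -2, 0, 0]
    - [0, 0, 0, 0]
    - [0, 0, 0, 0]
    - [0, 0, 0, 0]

```text
t: 16.62
ee_pos: [537.3, -246.3, 28.4]
orientation: [-0.162, 1.585, 0.219]
ft_force: [0.2, 0.1, -0.0]
width: 31.4
```

```bash
python3 g.py 534.8 -243 25 13.6
```

```text
t 16.62 ee [ 537.3 -246.3   28.4] jaw 13.9 F [ 0.2  0.1 -0. ] w 31.4 q6 -0.72 tilt [-0.027  0.034 -0.999]
mag xy -42.8 -354.4
target [ 534.8 -243.    25. ]
tool shift now-axes [ 3.6  3.7 -1.6] turn rad 0.005
tool shift after turn [ 3.6  3.7 -1.6] tool axes y,z after [-0.23  0.97  0.04] [ 0.97  0.24 -0.02]
```

Emit:
send_rows:
  rows:
    - [4, 3, -1, 0]
    - [1, 0, 0, 0]
    - [0, 0, 0, 0]
    - [0, 0, 0, 0]

```text
t: 16.95
ee_pos: [536.0, -243.7, 24.5]
orientation: [-0.162, 1.583, 0.218]
ft_force: [0.0, -0.7, 2.2]
width: 21.7
```

```bash
python3 g.py 534.8 -243 25 13.6
```

```text
t 16.95 ee [ 536.  -243.7   24.5] jaw 13.8 F [ 0.  -0.7  2.2] w 21.7 q6 -0.72 tilt [-0.024  0.033 -0.999]
mag xy -43.9 -351.6
target [ 534.8 -243.    25. ]
tool shift now-axes [-0.5  1.  -1. ] turn rad 0.004
tool shift after turn [-0.5  1.  -1. ] tool axes y,z after [-0.23  0.97  0.04] [ 0.97  0.24 -0.02]
```

Emit:
send_rows:
  rows:
    - [-15, 0, 0, 0]
    - [-35, 0, 0, 0]
    - [-35, 0, 0, 0]
    - [-10, 0, 0, 0]
    - [0, 0, 0, 0]

```text
t: 17.37
ee_pos: [535.2, -245.1, 118.6]
orientation: [-0.158, 1.591, 0.222]
ft_force: [0.1, -0.6, -1.9]
width: 21.9
```

```bash
python3 g.py 84 0 110 0 m
python3 - <<'E'
from h import *
d=snap("scene",6);crop(d,165,80,365,245,3,"s6")
E
```

```text
t 17.37 ee [ 535.2 -245.1  118.6] jaw 13.9 F [ 0.1 -0.6 -1.9] w 21.9 q6 -0.72 tilt [-0.033  0.037 -0.999]
mag xy -44.8 -353.0
target [636.5 116.8 110. ]
tool shift now-axes [ 18.5 326.6 185.1] turn rad 0.165
tool shift after turn [ 18.5 352.5 129. ] tool axes y,z after [-0.08  1.    0.04] [ 1.    0.08 -0.03]
```

View pics/s6.png

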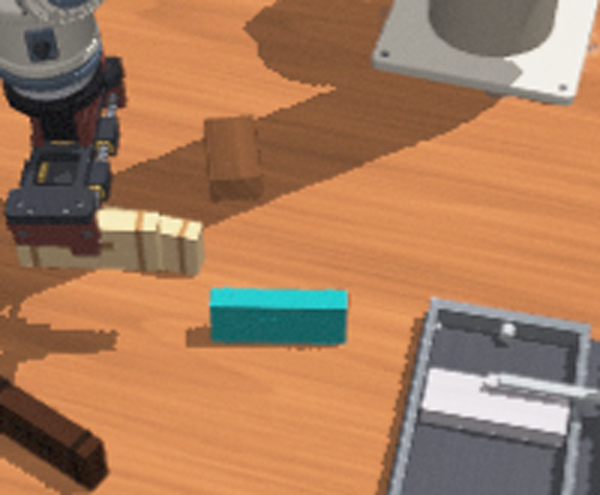

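The board is held cleanly, at (130,235) in the crop. I'm carrying it to the magazine.

Emit:
send_rows:
  rows:
    - [0, 15, 8, 0.08]
    - [0, 33, 14, 0.085]
    - [0, 37, 13, 0]
    - [0, 37, 13, 0]
    - [0, 37, 13, 0]
    - [0, 37, 13, 0]
    - [0, 37, 13, 0]
    - [0, 37, 13, 0]
    - [0, 30, 12, 0]
    - [0, 15, 6, 0]

```text
t: 18.25
ee_pos: [618.4, 89.6, 106.1]
orientation: [-0.014, 1.626, 0.077]
ft_force: [-0.4, -0.1, -0.8]
width: 22.0
```

```bash
python3 g.py 84 -1 90 0 m
```

```text
t 18.25 ee [618.4  89.6 106.1] jaw 3.4 F [-0.4 -0.1 -0.8] w 22.0 q6 0.01 tilt [-0.057  0.038 -0.998]
mag xy 63.9 -25.7
target [636.5 115.8  90. ]
tool shift now-axes [16.  24.4 20.5] turn rad -0.018
tool shift after turn [16.  24.  20.9] tool axes y,z after [-0.07  1.    0.04] [ 1.    0.08 -0.05]
```

Emit:
send_rows:
  rows:
    - [5, 12, 10, -0.018]
    - [5, 9, 8, 0]
    - [3, 2, 2, 0]
    - [0, 0, 0, 0]

```text
t: 18.58
ee_pos: [634.3, 119.4, 84.5]
orientation: [-0.034, 1.634, 0.097]
ft_force: [-0.0, -1.1, -1.4]
width: 22.3
```

```bash
python3 g.py 84 -1 50 0 m
```

```text
t 18.58 ee [634.3 119.4  84.5] jaw 4.8 F [-0.  -1.1 -1.4] w 22.3 q6 0.03 tilt [-0.066  0.037 -0.997]
mag xy 82.1 2.8
target [636.5 115.8  50. ]
tool shift now-axes [34.1 -5.2  4.1] turn rad 0.007
tool shift after turn [34.1 -5.2  4.1] tool axes y,z after [-0.07  1.    0.04] [ 1.    0.08 -0.06]
```

Emit:
send_rows:
  rows:
    - [10, -3, 1, 0.007]
    - [8, -1, 1, 0]
    - [5, 0, 0, 0]

```text
t: 18.83
ee_pos: [634.7, 113.1, 58.6]
orientation: [-0.026, 1.635, 0.088]
ft_force: [0.1, -0.7, -1.9]
width: 22.0
```

```bash
python3 g.py 84 -1 40 0 m;python3 - <<'E'
from h import *
d=snap("scene",7);crop(d,285,150,405,285,4,"s7")
d=snap("top",7);crop(d,90,115,220,250,4,"t7")
E
```

```text
t 18.83 ee [634.7 113.1  58.6] jaw 4.2 F [ 0.1 -0.7 -1.9] w 22.0 q6 0.03 tilt [-0.067  0.036 -0.997]
mag xy 82.0 -3.5
target [636.5 115.8  40. ]
tool shift now-axes [18.5  1.8  3.2] turn rad -0.004
tool shift after turn [18.5  1.8  3.2] tool axes y,z after [-0.07  1.    0.04] [ 1.    0.08 -0.06]
```

View pics/s7.png

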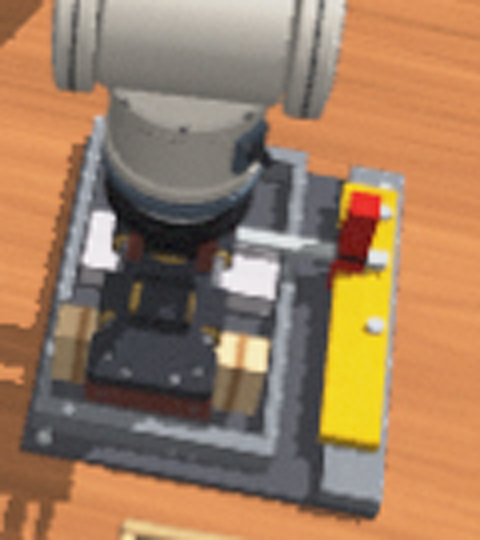

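View pics/t7.png

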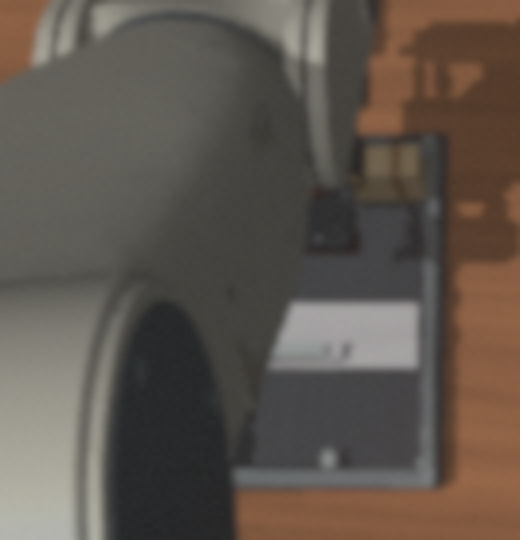

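Emit:
send_rows:
  rows:
    - [4, 2.5, 2, -0.004]
    - [3, 0, 0, 0]

```text
t: 19.1
ee_pos: [635.8, 115.1, 51.6]
orientation: [-0.028, 1.636, 0.09]
ft_force: [-1.2, 0.1, -0.8]
width: 21.7
```

```bash
python3 g.py 84 -1 40 0 m;python3 - <<'E'
from h import *
d=load("top",7);
for z in(84,): 
    p=ray(d,[(90+424/4-.4,115+160/4-.4),(90+424/4-.4,115+195/4-.4)],z);q=p[:,:2]-[552.7,110.3];c,s=np.cos(.077),np.sin(.077);print(q@np.array([[c,-s],[s,c]]))
p=ray(d,[(90+427/4-.4,115+300/4-.4),(90+419/4-.4,115+310/4-.4)],28);q=p[:,:2]-[552.7,110.3];print(q@np.array([[c,-s],[s,c]]))
E
```

```text
t 19.1 ee [635.8 115.1  51.6] jaw 4.3 F [-1.2  0.1 -0.8] w 21.7 q6 0.03 tilt [-0.067  0.036 -0.997]
mag xy 83.3 -1.6
target [636.5 115.8  40. ]
tool shift now-axes [11.6  0.1  1.5] turn rad -0.001
tool shift after turn [11.6  0.1  1.5] tool axes y,z after [-0.07  1.    0.04] [ 0.99  0.08 -0.06]
[[ 81.2006835  -68.22399475]
 [ 57.50375239 -68.64032892]]
[[ -0.48097651 -64.26005678]
 [ -7.30226546 -58.93266084]]
```

Run:
```python
from h import *
c,s=np.cos(.077),np.sin(.077)
d=snap("scene",8);d2=snap("top",8)
for n,D in(("scene",d),("top",d2)):
    P=pts(D);hsv=cv2.cvtColor(D["img"],cv2.COLOR_RGB2HSV)
    q=P[...,:2]-[552.7,110.3];mx=q[...,0]*c+q[...,1]*s;my=-q[...,0]*s+q[...,1]*c
    m=(D["depth"]>0)&(hsv[...,0]>12)&(hsv[...,0]<30)&(hsv[...,1]>50)&(mx>60)&(mx<110)&(abs(my)<80)&(P[...,2]>40)&(P[...,2]<90)
    for lo,hi in((40,55),(55,70),(70,85)):
        k=m&(P[...,2]>lo)&(P[...,2]<hi)
        if k.sum(): print(n,lo,k.sum(),"y",np.percentile(my[k],[1,99]).round(1),"x",np.percentile(mx[k],[1,99]).round(1))
crop(d,285,150,405,285,5,"s8")
```

```text
scene 40 62 y [-59.5  57.2] x [91.4 95.8]
scene 55 63 y [-60.1  56.8] x [92.1 97.1]
scene 70 186 y [-59.9  56.7] x [73.6 97.1]
top 40 34 y [-61.2 -18.4] x [69.9 89. ]
top 55 36 y [-61.5 -21.6] x [71. 91.]
top 70 108 y [-60.6 -30.6] x [71.6 94.8]
```

View pics/s8.png

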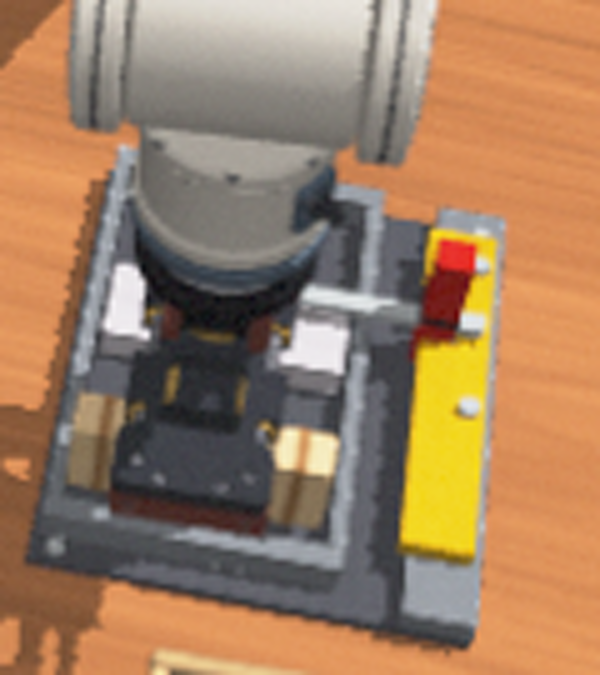

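Emit:
send_rows:
  rows:
    - [6, 1, -1, 0]
    - [4, 0.5, -1, 0]

```text
t: 19.37
ee_pos: [633.7, 117.0, 42.5]
orientation: [-0.028, 1.634, 0.09]
ft_force: [0.3, 0.0, -1.0]
width: 21.5
```

```bash
python3 g.py 83 0 33 0 m
```

```text
t 19.37 ee [633.7 117.   42.5] jaw 4.3 F [ 0.3  0.  -1. ] w 21.5 q6 0.03 tilt [-0.065  0.037 -0.997]
mag xy 81.3 0.4
target [635.5 116.7  33. ]
tool shift now-axes [ 9.3 -0.8  2.3] turn rad -0.001
tool shift after turn [ 9.3 -0.8  2.3] tool axes y,z after [-0.07  1.    0.04] [ 1.    0.08 -0.06]
```

Emit:
send_rows:
  rows:
    - [5, -0.4, 1, 0]
    - [2, 0, 1, 0]

```text
t: 19.53
ee_pos: [634.8, 117.3, 34.5]
orientation: [-0.028, 1.634, 0.09]
ft_force: [-0.5, -0.1, -1.5]
width: 21.8
```

Emit:
send_rows:
  rows:
    - [2, 0, 0, 0]

```text
t: 19.62
ee_pos: [635.1, 117.6, 32.8]
orientation: [-0.028, 1.633, 0.091]
ft_force: [-6.1, -2.2, 32.6]
width: 21.7
```

```bash
python3 g.py 83 0 33 0 m
```

```text
t 19.62 ee [635.1 117.6  32.8] jaw 4.4 F [-6.1 -2.2 32.6] w 21.7 q6 0.03 tilt [-0.065  0.037 -0.997]
mag xy 82.7 0.9
target [635.5 116.7  33. ]
tool shift now-axes [-0.3 -0.9  0.3] turn rad -0.001
tool shift after turn [-0.3 -0.9  0.3] tool axes y,z after [-0.07  1.    0.04] [ 1.    0.08 -0.06]
```

Emit:
send_rows:
  rows:
    - [-1, 0, 0, 0]
    - [0, 0, 0, 0]
    - [0, 0, 0, 0]
    - [0, 0, 0, 0]
  fingers: 0.6

```text
t: 19.95
ee_pos: [635.8, 117.8, 33.9]
orientation: [-0.029, 1.632, 0.091]
ft_force: [-0.1, 0.2, -0.5]
width: 44.9
```

```bash
python3 g.py 83 0 110 0 m
```

```text
t 19.95 ee [635.8 117.8  33.9] jaw 4.4 F [-0.1  0.2 -0.5] w 44.9 q6 0.03 tilt [-0.064  0.037 -0.997]
mag xy 83.4 1.1
target [635.5 116.7 110. ]
tool shift now-axes [-75.9   2.   -5.1] turn rad -0.0
tool shift after turn [-75.9   2.   -5.1] tool axes y,z after [-0.07  1.    0.04] [ 1.    0.08 -0.06]
```

Emit:
send_rows:
  rows:
    - [-10, 0.5, -0.7, 0]
    - [-25, 1, -1.5, 0]
    - [-30, 1, -2, 0]
    - [-30, 1, -2, 0]
    - [-15, 0, -1, 0]
  fingers: 1

```text
t: 20.37
ee_pos: [632.0, 116.3, 145.2]
orientation: [-0.029, 1.642, 0.09]
ft_force: [0.5, -0.1, -0.3]
width: 78.2
```

```bash
python3 g.py 438.5 -243.5 120 2.5;python3 - <<'E'
from h import *
d=snap("scene",9);crop(d,165,120,395,285,3,"s9")
E
```

```text
t 20.37 ee [632.  116.3 145.2] jaw 4.4 F [ 0.5 -0.1 -0.3] w 78.2 q6 0.04 tilt [-0.074  0.035 -0.997]
mag xy 79.5 -0.1
target [ 438.5 -243.5  120. ]
tool shift now-axes [  26.8 -345.3 -218.1] turn rad 0.033
tool shift after turn [  26.8 -352.3 -206.6] tool axes y,z after [-0.04  1.    0.04] [ 1.    0.04 -0.07]
```

View pics/s9.png

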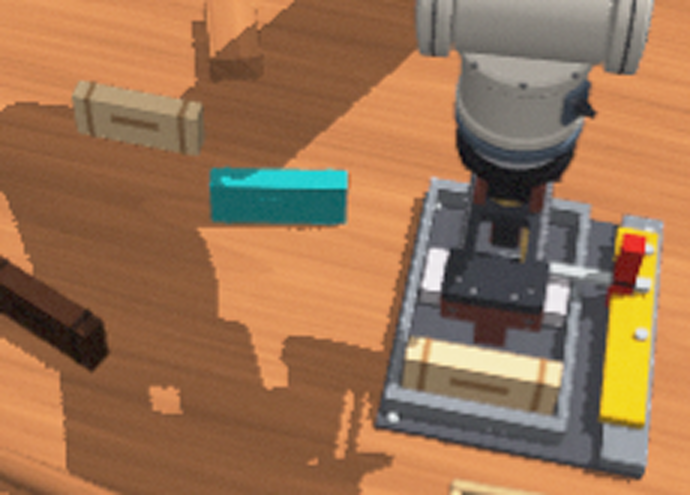

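The first board stands upright by the stop, at (480,375) in the crop, and the grip is still parked. On to the second board.

Emit:
send_rows:
  rows:
    - [0, -18, -10, 0.033]
    - [0, -36, -21, 0]
    - [0, -36, -21, 0]
    - [0, -36, -21, 0]
    - [0, -36, -21, 0]
    - [0, -36, -21, 0]
    - [0, -36, -21, 0]
    - [0, -36, -21, 0]
    - [0, -36, -21, 0]
    - [0, -25, -15, 0]

```text
t: 21.25
ee_pos: [456.7, -222.5, 150.9]
orientation: [-0.011, 1.626, 0.071]
ft_force: [0.1, -0.6, 0.6]
width: 87.7
```

```bash
python3 g.py 438.5 -243.5 80 2.5
```

```text
t 21.25 ee [ 456.7 -222.5  150.9] jaw 3.0 F [ 0.1 -0.6  0.6] w 87.7 q6 -0.54 tilt [-0.056  0.037 -0.998]
mag xy -121.3 -324.5
target [ 438.5 -243.5   80. ]
tool shift now-axes [ 71.  -22.8 -15.4] turn rad 0.01
tool shift after turn [ 71.  -22.9 -15.2] tool axes y,z after [-0.04  1.    0.04] [ 1.    0.04 -0.05]
```

Emit:
send_rows:
  rows:
    - [15, -9, -6, 0.01]
    - [25, -5, -3, 0]
    - [20, -2, -1, 0]
    - [5, 0, 0, 0]
    - [0, 0, 0, 0]

```text
t: 21.67
ee_pos: [440.3, -244.5, 85.8]
orientation: [0.002, 1.622, 0.052]
ft_force: [-1.0, 0.5, 0.7]
width: 88.0
```

```bash
python3 g.py 438.5 -243.5 40 2.5
python3 - <<'E'
from h import *
for n in("scene","top"):
    d=snap(n,10)
    P=pts(d);hsv=cv2.cvtColor(d["img"],cv2.COLOR_RGB2HSV);X,Y,Z=P[...,0],P[...,1],P[...,2]
    m=(d["depth"]>0)&(hsv[...,0]>12)&(hsv[...,0]<32)&(X>400)&(X<475)&(Y>-320)&(Y<-170)&(Z>44)&(Z<55)
    if m.sum()>5:
        for s in(1,-1):
            e=m&(s*(Y+244)>35); print(n,s,e.sum(),X[e].mean() if e.sum() else 0,np.percentile(Y[m],[1,99]))
E
```

```text
t 21.67 ee [ 440.3 -244.5   85.8] jaw 1.9 F [-1.   0.5  0.7] w 88.0 q6 -0.57 tilt [-0.052  0.034 -0.998]
mag xy -139.3 -345.1
target [ 438.5 -243.5   40. ]
tool shift now-axes [45.9 -0.6  0.5] turn rad -0.011
tool shift after turn [45.9 -0.6  0.5] tool axes y,z after [-0.04  1.    0.04] [ 1.    0.04 -0.05]
scene 1 68 438.5426263008001 [-302.5999843  -183.00771809]
scene -1 51 443.0859952279185 [-302.5999843  -183.00771809]
```

Emit:
send_rows:
  rows:
    - [20, 0, 0, -0.011]
    - [25, 0, 0, 0]
    - [10, 0, 0, 0]
    - [4, 0, 0, 0]
    - [0, 0, 0, 0]

```text
t: 22.18
ee_pos: [444.5, -243.3, 32.1]
orientation: [-0.016, 1.611, 0.06]
ft_force: [-1.2, -0.1, -0.3]
width: 88.1
```

```bash
python3 g.py 439 -243 24.5 2.5
```

```text
t 22.18 ee [ 444.5 -243.3   32.1] jaw 2.8 F [-1.2 -0.1 -0.3] w 88.1 q6 -0.58 tilt [-0.041  0.027 -0.999]
mag xy -135.1 -344.2
target [ 439.  -243.    24.5]
tool shift now-axes [ 7.8  0.3 -5.1] turn rad 0.005
tool shift after turn [ 7.8  0.3 -5.2] tool axes y,z after [-0.04  1.    0.03] [ 1.    0.04 -0.04]
```

Emit:
send_rows:
  rows:
    - [6, 0, -4, 0]
    - [2, 0, -1, 0]
    - [0, 0, 0, 0]
    - [0, 0, 0, 0]
    - [0, 0, 0, 0]
  fingers: 0

```text
t: 22.6
ee_pos: [441.0, -244.1, 27.0]
orientation: [-0.018, 1.607, 0.059]
ft_force: [0.6, 0.4, 0.3]
width: 57.8
```

```bash
python3 g.py 439 -243 24.5 2.5
```

```text
t 22.6 ee [ 441.  -244.1   27. ] jaw 2.8 F [0.6 0.4 0.3] w 57.8 q6 -0.58 tilt [-0.037  0.025 -0.999]
mag xy -138.7 -344.8
target [ 439.  -243.    24.5]
tool shift now-axes [ 2.6  1.1 -1.8] turn rad 0.006
tool shift after turn [ 2.6  1.1 -1.8] tool axes y,z after [-0.04  1.    0.03] [ 1.    0.04 -0.04]
```

Emit:
send_rows:
  rows:
    - [3, 1, -2, 0]
    - [1, 0, 0, 0]
    - [1, 0, -0.5, 0]
    - [1, 0, 0, 0]
    - [1, 0, 0, 0]
    - [0, 0, 0, 0]
    - [0, 0, 0, 0]

```text
t: 23.18
ee_pos: [438.5, -243.4, 20.3]
orientation: [-0.019, 1.605, 0.058]
ft_force: [0.3, 0.6, 3.2]
width: 21.8
```

```bash
python3 g.py 439 -243 24.5 2.5
```

```text
t 23.18 ee [ 438.5 -243.4   20.3] jaw 2.8 F [0.3 0.6 3.2] w 21.8 q6 -0.58 tilt [-0.035  0.024 -0.999]
mag xy -141.1 -343.9
target [ 439.  -243.    24.5]
tool shift now-axes [-4.2  0.5  0.4] turn rad 0.005
tool shift after turn [-4.2  0.5  0.4] tool axes y,z after [-0.04  1.    0.03] [ 1.    0.04 -0.03]
```

Emit:
send_rows:
  rows:
    - [-15, 0, 0, 0]
    - [-35, 0, 0, 0]
    - [-35, 0, 0, 0]
    - [-15, 0, 0, 0]
    - [0, 0, 0, 0]

```text
t: 23.6
ee_pos: [440.3, -244.8, 121.7]
orientation: [-0.016, 1.611, 0.061]
ft_force: [0.6, -0.7, -1.6]
width: 21.6
```

```bash
python3 g.py 34 -0.5 110 0 m
python3 - <<'E'
from h import *
d=snap("scene",11);crop(d,165,80,365,245,3,"s11")
E
```

```text
t 23.6 ee [ 440.3 -244.8  121.7] jaw 2.8 F [ 0.6 -0.7 -1.6] w 21.6 q6 -0.58 tilt [-0.042  0.027 -0.999]
mag xy -139.4 -345.4
target [586.6 112.4 110. ]
tool shift now-axes [ 15.4 349.3 164. ] turn rad -0.028
tool shift after turn [ 15.4 344.6 173.7] tool axes y,z after [-0.08  1.    0.03] [ 1.    0.08 -0.04]
```

View pics/s11.png

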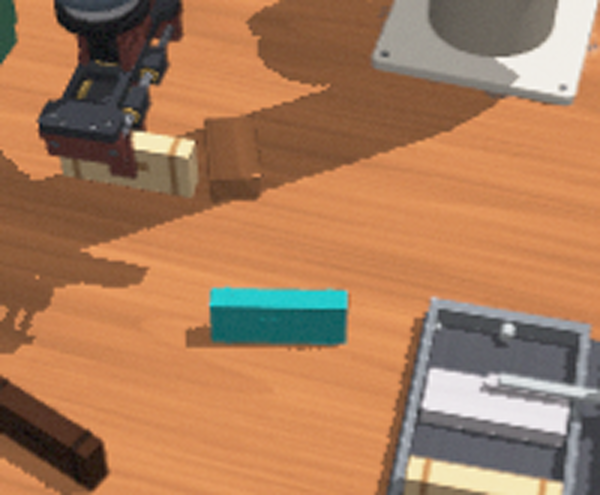

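The second board is held at (150,160) in the crop. Carrying it over.

Emit:
send_rows:
  rows:
    - [0, 18, 9, -0.028]
    - [0, 36, 18, 0]
    - [0, 36, 18, 0]
    - [0, 36, 18, 0]
    - [0, 36, 18, 0]
    - [0, 36, 18, 0]
    - [0, 36, 18, 0]
    - [0, 36, 18, 0]
    - [0, 30, 15, 0]
    - [0, 12, 7, 0]

```text
t: 24.48
ee_pos: [570.8, 89.3, 108.1]
orientation: [-0.03, 1.627, 0.078]
ft_force: [0.2, -0.2, -0.2]
width: 22.0
```

```bash
python3 g.py 34 -0.5 80 0 m
```

```text
t 24.48 ee [570.8  89.3 108.1] jaw 4.0 F [ 0.2 -0.2 -0.2] w 22.0 q6 0.02 tilt [-0.058  0.028 -0.998]
mag xy 16.4 -22.3
target [586.6 112.4  80. ]
tool shift now-axes [27.8 21.1 18.9] turn rad -0.008
tool shift after turn [27.8 20.9 19.1] tool axes y,z after [-0.08  1.    0.03] [ 1.    0.08 -0.06]
```

Emit:
send_rows:
  rows:
    - [10, 9, 10, -0.008]
    - [10, 7, 7, 0]
    - [6, 2, 2, 0]
    - [1, 0, 0, 0]

```text
t: 24.82
ee_pos: [585.2, 112.8, 73.4]
orientation: [-0.041, 1.634, 0.087]
ft_force: [-0.6, 0.6, -0.6]
width: 21.7
```

```bash
python3 g.py 34 -0.5 52 0 m
```

```text
t 24.82 ee [585.2 112.8  73.4] jaw 4.7 F [-0.6  0.6 -0.6] w 21.7 q6 0.04 tilt [-0.065  0.027 -0.998]
mag xy 32.6 0.0
target [586.6 112.4  52. ]
tool shift now-axes [21.2 -1.2  2.7] turn rad 0.005
tool shift after turn [21.2 -1.2  2.7] tool axes y,z after [-0.07  1.    0.03] [ 1.    0.08 -0.06]
```

Emit:
send_rows:
  rows:
    - [10, -1, 2, 0.005]
    - [9, -0.5, 1, 0]
    - [2, 0, 0, 0]

```text
t: 25.07
ee_pos: [585.1, 109.2, 49.0]
orientation: [-0.035, 1.637, 0.08]
ft_force: [0.3, -0.8, -0.1]
width: 21.4
```

```bash
python3 g.py 34 -0.5 40 0 m
python3 - <<'E'
from h import *
c,s=np.cos(.077),np.sin(.077)
d=snap("scene",12);d2=snap("top",12)
for n,D in(("scene",d),("top",d2)):
    P=pts(D);hsv=cv2.cvtColor(D["img"],cv2.COLOR_RGB2HSV)
    q=P[...,:2]-[552.7,110.3];mx=q[...,0]*c+q[...,1]*s;my=-q[...,0]*s+q[...,1]*c
    for a,b in((10,58),(60,110)):
      m=(D["depth"]>0)&(hsv[...,0]>12)&(hsv[...,0]<30)&(hsv[...,1]>50)&(mx>a)&(mx<b)&(abs(my)<80)&(P[...,2]>40)&(P[...,2]<90)
      if m.sum(): print(n,a,m.sum(),"y",np.percentile(my[m],[1,99]).round(1),"x",np.percentile(mx[m],[1,99]).round(1),"z",np.percentile(P[...,2][m],[1,99]).round(1))
crop(d,285,150,405,285,5,"s12")
E
```

```text
t 25.07 ee [585.1 109.2  49. ] jaw 4.2 F [ 0.3 -0.8 -0.1] w 21.4 q6 0.04 tilt [-0.068  0.026 -0.997]
mag xy 32.2 -3.6
target [586.6 112.4  40. ]
tool shift now-axes [8.9 2.9 2.4] turn rad -0.003
tool shift after turn [8.9 2.9 2.4] tool axes y,z after [-0.07  1.    0.03] [ 0.99  0.08 -0.07]
scene 10 302 y [-63.2  53.4] x [22.9 46.4] z [41.5 81.8]
scene 60 598 y [-56.9  58.8] x [70.5 94.2] z [40.4 60.4]
top 10 183 y [-64.7 -24.3] x [19.2 42.7] z [41.7 81.6]
top 60 119 y [-58.6 -22.8] x [68.5 90.5] z [41.6 61.2]
```

View pics/s12.png

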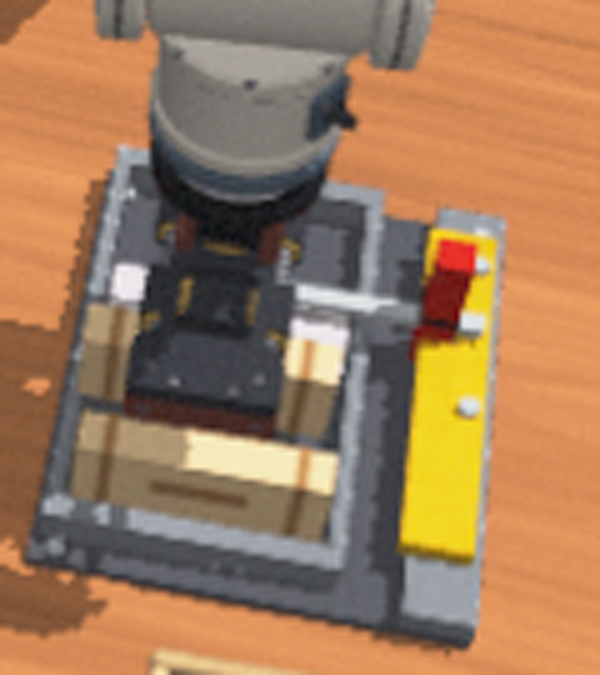

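Emit:
send_rows:
  rows:
    - [-1, 4.5, 2, 0]

```text
t: 25.25
ee_pos: [586.8, 113.0, 50.9]
orientation: [-0.034, 1.637, 0.079]
ft_force: [0.5, -0.2, -0.9]
width: 22.1
```

Emit:
send_rows:
  rows:
    - [2, 0.5, 1, 0]

```text
t: 25.33
ee_pos: [588.5, 113.9, 49.6]
orientation: [-0.034, 1.636, 0.079]
ft_force: [0.4, -0.1, -0.8]
width: 22.1
```

```bash
python3 g.py 34 0.5 28 0 m
python3 - <<'E'
from h import *
c,s=np.cos(.077),np.sin(.077)
D=snap("scene",13)
P=pts(D);hsv=cv2.cvtColor(D["img"],cv2.COLOR_RGB2HSV)
q=P[...,:2]-[552.7,110.3];mx=q[...,0]*c+q[...,1]*s;my=-q[...,0]*s+q[...,1]*c
for a,b in((10,58),(60,110)):
      m=(D["depth"]>0)&(hsv[...,0]>12)&(hsv[...,0]<30)&(hsv[...,1]>50)&(mx>a)&(mx<b)&(abs(my)<80)&(P[...,2]>40)&(P[...,2]<90)
      if m.sum(): print(a,m.sum(),"y",np.percentile(my[m],[1,99]).round(1),"x",np.percentile(mx[m],[1,99]).round(1),"z",np.percentile(P[...,2][m],[1,99]).round(1))
E
```

```text
t 25.33 ee [588.5 113.9  49.6] jaw 4.1 F [ 0.4 -0.1 -0.8] w 22.1 q6 0.05 tilt [-0.067  0.026 -0.997]
mag xy 35.9 0.9
target [586.6 113.4  28. ]
tool shift now-axes [21.7 -1.  -0.5] turn rad -0.005
tool shift after turn [21.7 -1.  -0.5] tool axes y,z after [-0.07  1.    0.03] [ 0.99  0.08 -0.06]
10 312 y [-58.8  58.5] x [27.5 50. ] z [40.6 81.9]
60 565 y [-56.9  59.2] x [71.4 94.1] z [40.5 60.2]
```

Aligned (y -58.8 to 58.5). Descending.

Emit:
send_rows:
  rows:
    - [6, 0, 0, 0]
    - [6, -0.5, 0, 0]

```text
t: 25.55
ee_pos: [589.1, 114.0, 38.3]
orientation: [-0.034, 1.632, 0.079]
ft_force: [-0.3, 0.9, -1.5]
width: 21.5
```

```bash
python3 g.py 34 0.5 28 0 m
```

```text
t 25.55 ee [589.1 114.   38.3] jaw 4.2 F [-0.3  0.9 -1.5] w 21.5 q6 0.05 tilt [-0.063  0.026 -0.998]
mag xy 36.5 0.9
target [586.6 113.4  28. ]
tool shift now-axes [10.4 -0.7 -1.9] turn rad -0.004
tool shift after turn [10.4 -0.7 -1.9] tool axes y,z after [-0.07  1.    0.03] [ 1.    0.08 -0.06]
```

Emit:
send_rows:
  rows:
    - [6, -0.5, -2, 0]
    - [2.5, 0, -1, 0]

```text
t: 25.72
ee_pos: [585.2, 113.5, 28.7]
orientation: [-0.034, 1.633, 0.08]
ft_force: [0.2, 0.8, 3.5]
width: 21.8
```

Emit:
send_rows:
  rows:
    - [1.5, 0, 0, 0]

```text
t: 25.8
ee_pos: [585.2, 113.7, 28.3]
orientation: [-0.034, 1.632, 0.08]
ft_force: [-6.1, -2.1, 35.6]
width: 21.7
```

```bash
python3 g.py 34 0.5 28 0 m
```

```text
t 25.8 ee [585.2 113.7  28.3] jaw 4.2 F [-6.1 -2.1 35.6] w 21.7 q6 0.04 tilt [-0.063  0.027 -0.998]
mag xy 32.7 0.9
target [586.6 113.4  28. ]
tool shift now-axes [ 0.2 -0.4  1.3] turn rad -0.004
tool shift after turn [ 0.2 -0.4  1.3] tool axes y,z after [-0.07  1.    0.03] [ 1.    0.08 -0.06]
```

Emit:
send_rows:
  rows:
    - [-1, 0, 0, 0]
    - [0, 0, 0, 0]
    - [0, 0, 0, 0]
  fingers: 0.4

```text
t: 26.05
ee_pos: [585.1, 113.7, 29.6]
orientation: [-0.034, 1.632, 0.08]
ft_force: [0.1, 0.6, -0.2]
width: 34.7
```

```bash
python3 g.py 34 0.5 110 0 m
```

```text
t 26.05 ee [585.1 113.7  29.6] jaw 4.2 F [ 0.1  0.6 -0.2] w 34.7 q6 0.04 tilt [-0.063  0.027 -0.998]
mag xy 32.6 0.9
target [586.6 113.4 110. ]
tool shift now-axes [-80.4   2.1  -3.5] turn rad -0.004
tool shift after turn [-80.4   2.1  -3.5] tool axes y,z after [-0.07  1.    0.03] [ 1.    0.08 -0.06]
```

Emit:
send_rows:
  rows:
    - [-10, 0.3, -0.5, 0]
    - [-25, 0.5, -1.5, 0]
    - [-35, 1, -2, 0]
    - [-35, 1, -2, 0]
    - [-15, 0, -1, 0]
    - [0, 0, 0, 0]

```text
t: 26.55
ee_pos: [583.4, 112.5, 154.0]
orientation: [-0.035, 1.639, 0.079]
ft_force: [0.8, -1.0, -0.3]
width: 35.2
```

```bash
python3 g.py -37 145 130 0 m
python3 - <<'E'
from h import *
c,s=np.cos(.077),np.sin(.077)
D=snap("scene",14);crop(D,285,120,405,285,4,"s14")
hsv=cv2.cvtColor(D["img"],cv2.COLOR_RGB2HSV);P=pts(D)
q=P[...,:2]-[552.7,110.3];mx=q[...,0]*c+q[...,1]*s;my=-q[...,0]*s+q[...,1]*c
m=((hsv[...,0]<6)|(hsv[...,0]>174))&(hsv[...,1]>170)&(hsv[...,2]>90)&(D["depth"]>0)&(P[...,2]>86)&(P[...,2]<95)&(abs(my-100)<30)
print("grip",m.sum(),mx[m].mean(),my[m].mean())
E
```

```text
t 26.55 ee [583.4 112.5 154. ] jaw 4.2 F [ 0.8 -1.  -0.3] w 35.2 q6 0.06 tilt [-0.07   0.025 -0.997]
mag xy 30.7 -0.2
target [504.7 252.  130. ]
tool shift now-axes [ 33.  144.  -66.5] turn rad -0.004
tool shift after turn [ 33.  144.3 -66. ] tool axes y,z after [-0.07  1.    0.03] [ 0.99  0.08 -0.07]
grip 46 -33.215124940010746 103.26412585276452
```

View pics/s14.png

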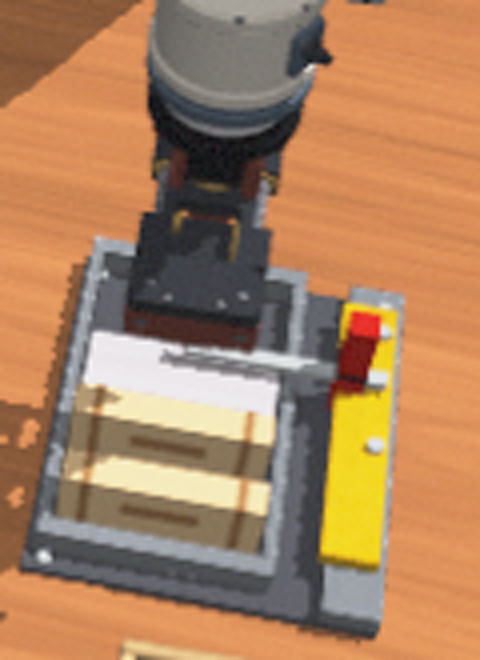

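Both boards stand upright between the stop and the follower, at (165,430) and (160,500) in the crop. The grip is still parked at about (-34,103) in the magazine frame. Next I close the fingers and move to the outer side of the grip.

Emit:
send_rows:
  rows:
    - [0, 15, -12, -0.004]
    - [0, 35, -18, 0]
    - [0, 38, -18, 0]
    - [0, 38, -14, 0]
    - [5, 18, -5, 0]
    - [15, 2, 0, 0]
    - [5, 0, 0, 0]
  fingers: 0

```text
t: 27.18
ee_pos: [498.0, 256.6, 130.1]
orientation: [-0.037, 1.645, 0.077]
ft_force: [0.8, -0.7, -0.7]
width: 0.3
```

```bash
python3 g.py -38 140 62 0 m
```

```text
t 27.18 ee [498.  256.6 130.1] jaw 4.2 F [ 0.8 -0.7 -0.7] w 0.3 q6 0.31 tilt [-0.075  0.023 -0.997]
mag xy -43.3 150.0
target [504. 247.  62.]
tool shift now-axes [ 67.2 -11.9  10.3] turn rad -0.004
tool shift after turn [ 67.2 -12.   10.3] tool axes y,z after [-0.07  1.    0.03] [ 0.99  0.08 -0.07]
```

Emit:
send_rows:
  rows:
    - [20, -3, 3, 0]
    - [25, -3, 3, 0]
    - [12, -3, 2, 0]
    - [3, 0, 0, 0]
    - [0, 0, 0, 0]

```text
t: 27.6
ee_pos: [499.1, 247.3, 62.2]
orientation: [-0.04, 1.652, 0.075]
ft_force: [0.5, -0.4, 0.5]
width: 0.4
```

```bash
python3 g.py -38 125 62 0 m
```

```text
t 27.6 ee [499.1 247.3  62.2] jaw 4.2 F [ 0.5 -0.4  0.5] w 0.4 q6 0.29 tilt [-0.083  0.019 -0.996]
mag xy -42.9 140.7
target [505.2 232.   62. ]
tool shift now-axes [ -0.6 -15.7   5. ] turn rad -0.004
tool shift after turn [ -0.6 -15.7   4.9] tool axes y,z after [-0.07  1.    0.03] [ 0.99  0.08 -0.08]
```

Emit:
send_rows:
  rows:
    - [0, -5, 3, 0]
    - [0, -5, 2, 0]
    - [0, -3, 0, 0]

```text
t: 27.85
ee_pos: [506.2, 233.5, 62.4]
orientation: [-0.039, 1.652, 0.075]
ft_force: [-0.0, 0.3, -0.1]
width: 0.5
```

Emit:
send_rows:
  rows:
    - [0, -2, 0, 0]
    - [0, -2, 0, 0]

```text
t: 28.02
ee_pos: [507.6, 229.4, 63.7]
orientation: [-0.036, 1.65, 0.075]
ft_force: [-1.4, 7.0, -5.5]
width: 0.2
```

```bash
python3 g.py -38 104 62 0 m
```

```text
t 28.02 ee [507.6 229.4  63.7] jaw 4.1 F [-1.4  7.  -5.5] w 0.2 q6 0.26 tilt [-0.081  0.022 -0.997]
mag xy -35.8 122.2
target [506.8 211.1  62. ]
tool shift now-axes [  1.3 -18.2  -2. ] turn rad -0.006
tool shift after turn [  1.3 -18.2  -2.1] tool axes y,z after [-0.07  1.    0.03] [ 0.99  0.08 -0.08]
```

Contact at 7 N. Pushing on in small steps.

Emit:
send_rows:
  rows:
    - [0, -2.5, -1, 0]
    - [0, -2.5, 0, 0]
    - [0, -2.5, 0, 0]

```text
t: 28.27
ee_pos: [508.0, 224.1, 64.9]
orientation: [-0.03, 1.647, 0.077]
ft_force: [-1.9, 7.2, -5.2]
width: 0.4
```

Emit:
send_rows:
  rows:
    - [0, -2.5, -0.5, 0]
    - [0, -2.5, 0, 0]

```text
t: 28.43
ee_pos: [508.3, 220.9, 65.6]
orientation: [-0.026, 1.645, 0.079]
ft_force: [-1.3, 7.2, -4.3]
width: 0.6
```

```bash
python3 g.py -38 104 62 0 m
```

```text
t 28.43 ee [508.3 220.9  65.6] jaw 3.9 F [-1.3  7.2 -4.3] w 0.6 q6 0.23 tilt [-0.075  0.031 -0.997]
mag xy -35.8 113.7
target [506.8 211.1  62. ]
tool shift now-axes [ 3.4 -9.8 -1.8] turn rad -0.009
tool shift after turn [ 3.4 -9.8 -1.9] tool axes y,z after [-0.07  1.    0.04] [ 0.99  0.08 -0.07]
```

Emit:
send_rows:
  rows:
    - [1, -2.5, -0.5, 0]
    - [1, -2.5, -0.5, 0]
    - [0, -2.5, 0, 0]

```text
t: 28.68
ee_pos: [509.1, 216.7, 65.9]
orientation: [-0.019, 1.64, 0.083]
ft_force: [-1.6, 8.0, -4.0]
width: 0.4
```

Emit:
send_rows:
  rows:
    - [0, -2.5, -0.5, 0]

```text
t: 28.77
ee_pos: [509.4, 214.8, 66.6]
orientation: [-0.019, 1.638, 0.084]
ft_force: [0.4, 1.3, 0.4]
width: 0.5
```

Emit:
send_rows:
  rows:
    - [0, -2, -0.5, 0]

```text
t: 28.85
ee_pos: [510.5, 213.7, 67.4]
orientation: [-0.017, 1.634, 0.086]
ft_force: [4.4, 8.7, -1.0]
width: 0.7
```

```bash
python3 g.py -38 104 62 0 m
```

```text
t 28.85 ee [510.5 213.7  67.4] jaw 3.8 F [ 4.4  8.7 -1. ] w 0.7 q6 0.21 tilt [-0.065  0.041 -0.997]
mag xy -34.1 106.4
target [506.8 211.1  62. ]
tool shift now-axes [ 5.5 -2.7 -3.6] turn rad -0.011
tool shift after turn [ 5.5 -2.6 -3.6] tool axes y,z after [-0.07  1.    0.05] [ 1.    0.08 -0.06]
```

```bash
python3 - <<'E'
from h import *
D=snap("scene",15);crop(D,285,120,405,285,4,"s15")
E
python3 g.py
```

```text
t 28.9 ee [510.5 213.2  67.5] jaw 3.8 F [ 1.1 -0.4  0. ] w 0.4 q6 0.21 tilt [-0.066  0.041 -0.997]
mag xy -34.2 105.9
```

View pics/s15.png

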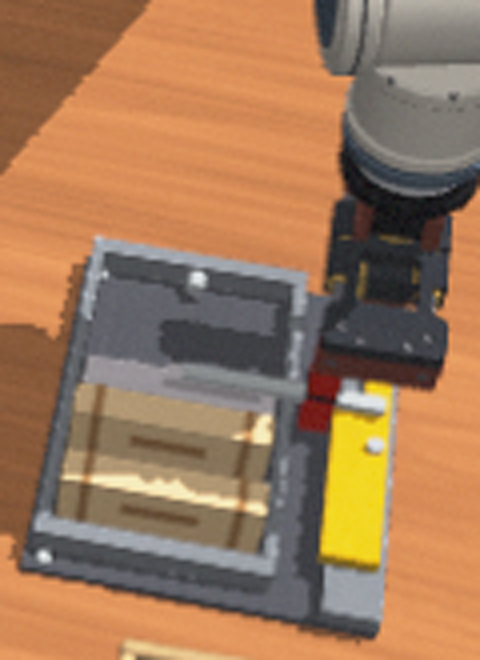

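The grip is out of the notch and the follower is moving forward. I'm backing away from it.

Emit:
send_rows:
  rows:
    - [0, 5, 0, 0]
    - [-5, 8, 0, 0]
    - [-25, 8, -5, 0]
    - [-35, 0, -10, 0]
    - [-35, 0, -20, 0]
    - [-20, 0, -20, 0]
    - [0, 0, 0, 0]
    - [0, 0, 0, 0]
    - [0, 0, 0, 0]

```text
t: 29.65
ee_pos: [460.1, 228.1, 199.3]
orientation: [-0.019, 1.635, 0.084]
ft_force: [0.3, -0.0, -1.4]
width: 0.7
```

```bash
cat > fin.py <<'E'
import sys
from h import *
k=sys.argv[1];c,s=np.cos(.077),np.sin(.077)
for n in("scene","top"):
    D=snap(n,k);P=pts(D);hsv=cv2.cvtColor(D["img"],cv2.COLOR_RGB2HSV)
    q=P[...,:2]-[552.7,110.3];mx=q[...,0]*c+q[...,1]*s;my=-q[...,0]*s+q[...,1]*c
    m=(D["depth"]>0)&(hsv[...,0]>12)&(hsv[...,0]<30)&(hsv[...,1]>50)&(mx>10)&(mx<110)&(abs(my)<75)&(P[...,2]>52)&(P[...,2]<75)
    if m.sum()>20:
        for lo,hi in((-60,-30),(-30,30),(30,60)):
            e=m&(my>lo)&(my<hi)
            if e.sum()>8: print(n,lo,e.sum(),"x",np.percentile(mx[e],[2,98]).round(1),"z",np.percentile(P[...,2][e],[2,50,98]).round(1))
    r=((hsv[...,0]<6)|(hsv[...,0]>174))&(hsv[...,1]>170)&(hsv[...,2]>90)&(D["depth"]>0)&(P[...,2]>86)&(P[...,2]<95)&(abs(my-95)<30)&(mx>-70)&(mx<80)
    if r.sum(): print(n,"grip",r.sum(),mx[r].mean().round(1),my[r].mean().round(1))
    if n=="scene": crop(D,285,120,405,285,4,"s"+k)
    else: crop(D,90,115,220,250,4,"t"+k)
E
python3 fin.py 16;python3 g.py
```

```text
scene -60 206 x [ 56.7 100.6] z [52.3 56.7 60.6]
scene -30 427 x [ 57.  100.8] z [52.7 56.6 60.2]
scene 30 210 x [ 56.9 100.9] z [52.9 56.6 60.3]
scene grip 48 22.9 86.1
top -60 178 x [55.1 97.1] z [54.  57.6 61. ]
top -30 352 x [55.5 97.6] z [53.7 57.6 61.5]
top 30 175 x [55.9 98.5] z [53.8 57.5 60.9]
top grip 14 20.7 84.8
t 29.75 ee [460.  227.8 198.2] jaw 3.8 F [ 0.4 -0.1  0.9] w 0.6 q6 0.3 tilt [-0.068  0.038 -0.997]
mag xy -83.4 124.3
```

View pics/s16.png

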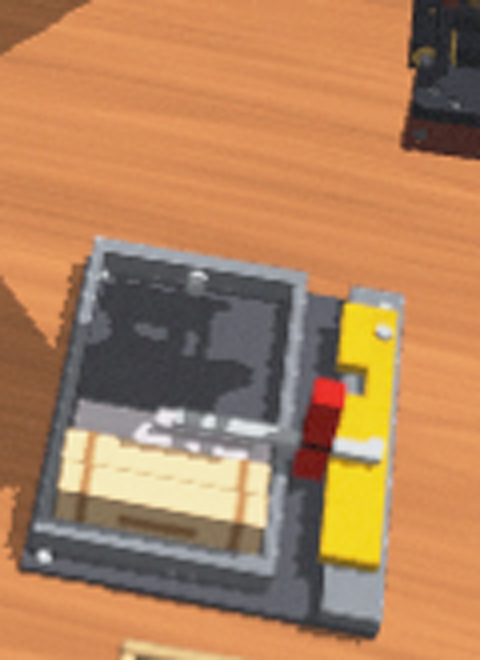

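View pics/t16.png

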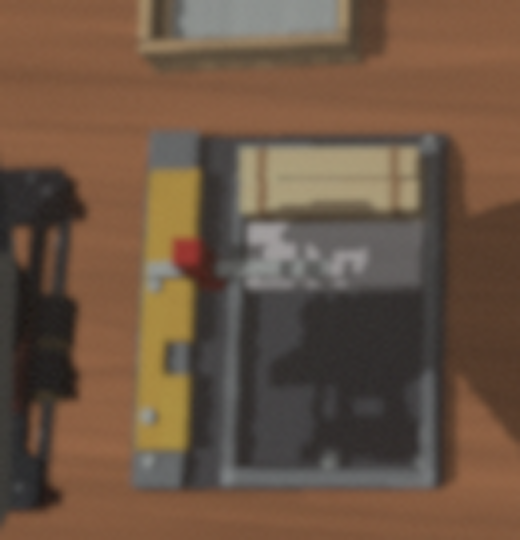

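The boards span x ≈ 56–100 mm (44 mm is two thicknesses) along their whole length. Their tops are level at about 57 mm, and the grip position puts the follower at about 33 mm. Handing in.

Run:
```python
from h import *
d=snap("scene",17);a=load("scene",0)["img"].astype(int)
b=d["img"].astype(int)
print("dark diff",abs(a-b)[205:242,158:200].mean(),"glue diff",abs(a-b)[150:207,95:125].mean())
from workcell import ctrl
print(ctrl.close_job())
```

```text
dark diff 5.7792792792792795 glue diff 7.846393762183236
the job is handed in; nothing more can be done
None
```

Both pine boards are in the magazine, held by the closed follower against the front stop, and I handed the job in after about 30 s.

I pulled the follower back, found the notch at about 90 mm of travel, parked the grip in it and let go. Both boards then went on edge into the channel while the grip stayed parked. After that I pushed the grip out of the notch with about 8 N, and the follower closed by itself.

**Last checks:**
- **Boards:** They sit flush from about 56 to 100 mm along the channel. They are square across its width, and their tops are level at about 57 mm against a nominal 58.
- **Follower:** The grip position puts it at about 33 mm, against the expected 34.
- **Dark board and glue bottle:** I never touched them. Image differences against the start were 6 and 8 grey levels; I didn't follow those up, but shadows had moved across the bench.
- **Arm:** It is clear of everything.

**What went wrong on the way:**
- **Tool tilt:** The tool tilted by up to about 11° during and after the pull on the follower. I corrected it by pressing the closed fingertips against the fixed outer walls of the magazine.
- **High force:** One of those presses, sideways, briefly read 92 N at the wrist. That is under the 120 N limit, and only the fingertips should have been in contact.

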